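Charge a mill jar with grinding cylinders

ROBOT

A 7-joint arm with a two-finger parallel gripper is mounted at the origin on the work surface. World frame = base frame: x ahead of the robot, y to its left, z up, the work surface at z = 0. Lengths are in m, angles in degrees, forces in N, time in s.
With the tool pointing down it reaches from about 0.4 to 0.875 m from the base axis. Payload 4.4 kg.
Tool frame: the origin (TCP) lies midway between the tips of the shut fingers; the grasp point (between the pads) lies 19 mm behind it; z points along the fingers, y is the direction in which the jaws open and shut (so a half turn about z gives the same grasp; the last joint's range is limited). The gripper opens to 85 mm and grips with 20 to 120 N. Pads are 22 mm wide; open, the fingers measure 114 mm over their backs; the gripper's body (76 mm by 85 mm) begins 54 mm behind the grasp point. The pads swing forward as they close: fully open they stand 13 mm farther back than shut.
Start: joints at [-74.588, 36.005, 2.206, 86.941, -1.547, 57.084, -1.146], TCP at [0.214, 0.614, 0.231] pointing down, gripper open.
Joint ranges: [-175.42, 175.42], [-21.48, 121.26], [-71.46, 75.88], [10.55, 141.38], [-63.04, 243.04], [13.31, 113.54], [-168.57, 168.57]. Speed limits (degrees/s): [147.25, 147.25, 180, 180, 180, 180, 180].

INTERFACE

Orientations are given as [roll, pitch, yaw] about the fixed x, y, z axes, in that order (R = Rz(yaw) Ry(pitch) Rx(roll)).
In Python, from workcell import get_obs, grab_frame, camera_params, hand_in, cut_out, spot_point gives the robot as it stands.
- The arm moves only by the shell command python3 -m pendant 'ROWS' [FORCE]. ROWS is JSON, a list of rows, each a list of 7 numbers: the shift along the tool's x, y, z in m, then the turn, a rotation vector about the tool's x, y, z in degrees, then the closure in counts, from 0 (fully open) to 255 (shut). In form: [[tx, ty, tz, rx, ry, rz, jaw], ...]. A call has 1 to 20 rows; each row shifts and turns the commanded pose from where the row before left it, along the tool's axes as they then stand; what a row does not reach is not made up. A row lasts 1/10 s, in which the tool goes at most 50 mm and 8.59 degrees, less where a joint would pass 70% of its speed; a pose out of reach is approached as far as the arm can. A call is refused whole if a number of a shift passes 0.05 or a number of a turn 8.59, either way. A call with a gripper value outside its range is refused whole. The fingers move at their own pace and stop on an object; FORCE is the grip in N (left out, the last holds). Time passes only in rows, so rows that do not move let the fingers close. It gives the time, the measured TCP pose, the force and the opening at its end, in the units of the state.
- get_obs(): the state, without advancing time (a new reading comes with each control period).
- grab_frame(name): name is "scene" or "top"; returns the picture (384x512x3 uint8, blue, green, red); there is no depth.
- camera_params(name): a dict with "camera_matrix" (3x3 intrinsics, pixels), "T" (4x4, takes a point from camera to world coordinates). Camera axes: x right, y up, looking along -z (the intrinsics and any distortion apply to the point x, -y, -z); pixel columns grow to the right and rows downward; lengths in m; the calibration is good to about 2 mm. A picture is of the moment at which its call begins. camera_params takes no time and is no camera call.
- hand_in(): hands the job in, once; it reports no verdict.
Trained networks look in the newest picture that a camera, given by its name, has taken for a name from the list of things; names that differ only in an ending like _2 or _b are one class to them, and where a whole thing is asked for, a point or a joint stands for the part that bears it (a point fixed in the world has none). Each returns a list of dicts, best first, with "confidence" (0 to 1); they miss things now and then, are a little off and sometimes report something else, mostly with a low value. They report only what shows in the picture. A call takes as long as a camera call. They do not tell look-alikes from the thing itself.
- cut_out(name, camera): "pixels" (384x512 bool, what is visible of it).
- spot_point(name, camera): "position" ([x, y, z] in m, in world coordinates, good to about 4 mm: a listed point, or the origin of a listed thing).
The state is a dict: "time_s": time; "qpos": joint angles; "joint_vel": joint speeds; "joint_torque": joint torques, N m; "tcp_pos": TCP position; "ee_rot": TCP orientation; "wrist_force": force on the tool from outside, world axes, zero at the start; "wrist_torque": the same for the moment, N m; "finger_gap": finger opening in m.
Only numpy, scipy, OpenCV 4.12 (cv2) and the standard library are available. Lean on these libraries where they do the work, as an engineer would, in place of code of your own. Each camera call takes 0.05 s, during which the arm holds its last target.

TASK

Charge the mill jar with grinding media: first push the roller arm of the limit switch over until it clicks and let it spring back, which opens the filling cycle. Then swing the funnel fully over the jar, pour the scoop's cylinders through it and send every loose cylinder lying on the bench the same way, so that all are in the jar, and put the scoop back flat on its mat and swing the funnel clear of the jar. Last, click the limit switch once more and let it spring back, leaving the dust cap, the objective and the memory stick where they are.

Things in the scene. Friction and masses are not known exactly. Their poses are not given: they have to be found in the camera images.
- media0: white ceramic grinding cylinder, 18 mm in diameter, 16 mm long, 15 g, all eight alike; origin at its centre, z along its axis. Starts standing in the scoop.
- media1: white ceramic grinding cylinder, 18 mm in diameter, 16 mm long, 15 g, all eight alike; origin at its centre, z along its axis. Starts standing in the scoop.
- media2: white ceramic grinding cylinder, 18 mm in diameter, 16 mm long, 15 g, all eight alike; origin at its centre, z along its axis. Starts standing in the scoop.
- media3: white ceramic grinding cylinder, 18 mm in diameter, 16 mm long, 15 g, all eight alike; origin at its centre, z along its axis. Starts standing in the scoop.
- media4: white ceramic grinding cylinder, 18 mm in diameter, 16 mm long, 15 g, all eight alike; origin at its centre, z along its axis. Starts standing loose on the bench between the scoop and the filling station; two to four of media4 to media7 are there, the others are absent (None).
- media5: white ceramic grinding cylinder, 18 mm in diameter, 16 mm long, 15 g, all eight alike; origin at its centre, z along its axis. Starts standing loose on the bench between the scoop and the filling station; two to four of media4 to media7 are there, the others are absent (None).
- media6: white ceramic grinding cylinder, 18 mm in diameter, 16 mm long, 15 g, all eight alike; origin at its centre, z along its axis. Starts standing loose on the bench between the scoop and the filling station; two to four of media4 to media7 are there, the others are absent (None).
- media7: white ceramic grinding cylinder, 18 mm in diameter, 16 mm long, 15 g, all eight alike; origin at its centre, z along its axis. Starts standing loose on the bench between the scoop and the filling station; two to four of media4 to media7 are there, the others are absent (None).
- scoop: loose aluminium scoop, 160 g: flat floor 132 x 60 x 3 mm with walls 25 mm high on both long sides and across the back of the pan, open at the front (the -x end); black upright grip fin behind the pan. Origin at the centre of its underside, x from the open front to the fin, z up. The pan is 54 mm wide inside and reaches from x = -66 mm to x = +22 mm. The cylinders slide out only when the front is dipped by more than about 30 to 40 degrees; 55 degrees empties it.
- scoop_lip (a point): middle of the scoop's open front edge, 66 mm from the scoop's origin towards -x and 3 mm above its underside; axes as the scoop's
- scoop_grip (a point): point on the scoop's grip fin, 46 mm from the scoop's origin towards +x, 46 mm above its underside; the fin is 14 mm thick (along the scoop's y), 36 mm long (along x) and reaches from the floor of the scoop to 68 mm above its underside; axes as the scoop's
- mat: fixed black rubber mat, 170 (x) x 130 (y) x 3 mm, on which the scoop starts and to which it returns; origin at the centre of its underside, z up
- station: fixed filling station: aluminium base plate 110 x 215 x 12 mm with the white jar at one end and a post at the other. Origin under the jar's axis at bench height; the post's axis (the funnel's hinge) stands 130 mm from it along the station's +y
- jar_floor (a point): centre of the jar's inner floor, 16 mm above the bench. The jar is 80 mm in outer, 72 mm in inner diameter
- jar_mouth (a point): centre of the jar's open mouth, 92 mm above the bench, straight above jar_floor
- funnel (a joint): angle of the swing funnel about its upright hinge on the post, rad. 0: at its end stop, spout exactly over the jar; grows as the funnel swings clockwise seen from above, away from the jar towards the station's -x; 1.4: other stop. From 0.8 on the funnel is clear of the jar. It stays where it is left (friction 0.10 N m)
- funnel_peg (a point): point on the axis of the funnel's handle, a black upright round peg 14 mm in diameter whose top is 225 mm above the bench; this point is 202 mm above the bench, 23 mm below the peg's top. It stands on the swing arm 58 mm from the hinge axis, between the post and the funnel
- funnel_mouth (a point): centre of the funnel's wide mouth, at the rim's height of 171 mm above the bench, 130 mm from the hinge axis. Steel funnel: mouth 124 mm in outer diameter, spout 45 mm inside and 52 mm outside, its end 98 mm above the bench (6 mm above the jar's mouth)
- switch: fixed limit switch: aluminium box 36 x 40 mm, its top 75 mm above the bench, on a steel foot 75 x 60 mm. Origin at the centre of the foot's underside; the roller arm turns on a shaft along the switch's x axis on the -x face, 60 mm above the bench
- switch_arm (a joint): angle of the roller arm, rad. 0: at rest, upright; grows as the roller is pushed towards the switch's -y; it clicks at 0.45 and meets its stop at 0.9. A spring (2 N at the roller at rest, 5 N at the click, 8 N at the stop) takes it back to 0 when let go
- roller (a point): centre of the black roller, 20 mm in diameter and 10 mm wide (along the switch's x) at the end of the arm, 45 mm from its shaft; at rest 105 mm above the bench and 31 mm from the switch's origin towards its -x
- dustcap: bystander: black lens dust cap, a disc 54 mm in diameter, 14 mm high; origin at the centre of its underside
- objective: bystander: aluminium microscope objective standing on end, 32 mm in diameter, 46 mm high; origin at the centre of its underside
- stick: bystander: small memory stick lying flat, 62 x 19 x 9 mm; origin at the centre of its black case's underside, x towards its metal plug
Things that resemble listed ones, but are neither listed nor needed, are in the scene too. Leave any green look-alike of the station alone.

How it is judged:
By the outcome, as a careful person would: the job done as asked, in the order asked, and still so for the second after the job is handed in, with the robot touching nothing.
Of media4, media5, media6, media7 only 2 to 4 are there at a start; the rules pass over those that are not, and their reading is None.
At some moment in a run one of media4, media5, media6, media7, scoop may be knocked a few centimetres aside while the robot is not near it.
It also fails if it takes over 210 s, if anything falls off the work surface, if the arm or the gripper's body presses on something with over 40 N, if the wrist force passes 120 N, or if a joint passes its speed limit or range.

## Working session

There is one attempt and no reset: what is moved stays moved. The work goes in short steps, Python scripts to look and compute and a shell command to move; the robot and the scene stay as the last step left them, time stands still between calls to the robot, and variables do not carry over. Pictures are saved under pics/ and viewed, and the job is handed in when it is done.

```bash
ls; mkdir -p pics; python3 - <<'E'
from workcell import *
import cv2,numpy as np
o=get_obs();print({k:np.round(v,3).tolist() for k,v in o.items()})
for c in("scene","top"):
    f=grab_frame(c);cv2.imwrite(f"pics/{c}0.png",f)
    p=camera_params(c);print(c,np.round(p["camera_matrix"],1).tolist(),np.round(p["T"],3).tolist(),[k for k in p])
for n in["scoop","scoop_grip","scoop_lip","mat","station","jar_mouth","funnel_peg","funnel_mouth","switch","roller","dustcap","objective","stick","media4"]:
    for c in("scene","top"):
        print(n,c,[(np.round(d["position"],3).tolist(),round(d["confidence"],2)) for d in spot_point(n,c)])
print(get_obs()["time_s"])
E
```

```text
pics
{'time_s': 0.0, 'qpos': [-74.588, 36.057, 2.203, 86.995, -1.547, 57.086, -1.146], 'joint_vel': [-0.036, 0.017, 0.014, 0.024, 0.076, -0.009, 0.012], 'joint_torque': [0.001, -56.341, 1.226, -19.344, 0.011, 0.01, 0.0], 'tcp_pos': [0.213, 0.613, 0.23], 'ee_rot': [-179.892, 0.001, 160.818], 'wrist_force': [0.407, 1.064, 0.002], 'wrist_torque': [-0.016, 0.006, 0.04], 'finger_gap': 0.086}
scene [[414.1, 0.0, 246.3], [0.0, 414.1, 198.8], [0.0, 0.0, 1.0]] [[0.266, -0.65, 0.712, 1.325], [0.964, 0.17, -0.205, -0.165], [0.012, 0.741, 0.671, 0.877], [0.0, 0.0, 0.0, 1.0]] ['camera_matrix', 'T']
top [[359.8, 0.0, 259.9], [0.0, 359.8, 190.9], [0.0, 0.0, 1.0]] [[0.017, 0.997, -0.078, 0.476], [-1.0, 0.017, -0.004, 0.036], [-0.002, 0.078, 0.997, 1.273], [0.0, 0.0, 0.0, 1.0]] ['camera_matrix', 'T']
scoop scene [([0.583, -0.18, -0.002], 0.82)]
scoop top [([0.579, -0.174, -0.0], 0.9)]
scoop_grip scene [([0.628, -0.18, 0.048], 0.87)]
scoop_grip top [([0.628, -0.174, 0.048], 0.9), ([0.534, 0.214, -0.005], 0.17)]
scoop_lip scene [([0.513, -0.17, 0.005], 0.89), ([0.411, -0.332, 0.106], 0.45), ([0.532, 0.
[... 1454 characters left out ...]
06], 0.4)]
objective top [([0.755, 0.081, 0.0], 0.62)]
stick scene [([0.36, -0.175, -0.001], 0.68), ([0.533, 0.215, 0.093], 0.56)]
stick top [([0.441, -0.327, 0.002], 0.68), ([0.357, -0.175, -0.003], 0.39), ([0.661, 0.002, 0.01], 0.2)]
media4 scene [([0.572, -0.16, 0.01], 0.54), ([0.542, -0.16, 0.015], 0.42), ([0.567, 0.024, 0.007], 0.42), ([0.539, -0.189, 0.018], 0.41), ([0.571, -0.183, 0.013], 0.4), ([0.661, 0.004, 0.008], 0.38), ([0.439, -0.021, 0.009], 0.38)]
media4 top [([0.436, -0.012, 0.003], 0.56), ([0.57, -0.161, 0.017], 0.54), ([0.538, -0.157, 0.013], 0.5), ([0.57, 0.027, 0.009], 0.45), ([0.569, -0.186, 0.014], 0.42), ([0.544, -0.19, 0.014], 0.4), ([0.661, 0.006, 0.012], 0.37)]
1.5
```

View pics/scene0.png

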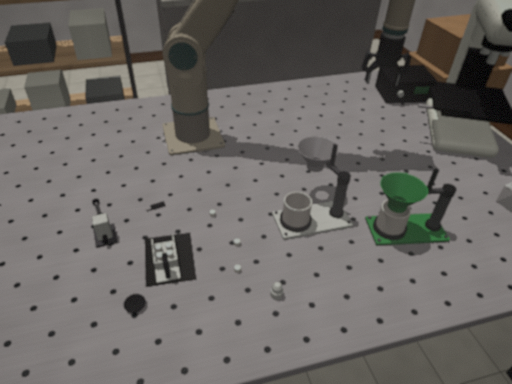

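View pics/top0.png

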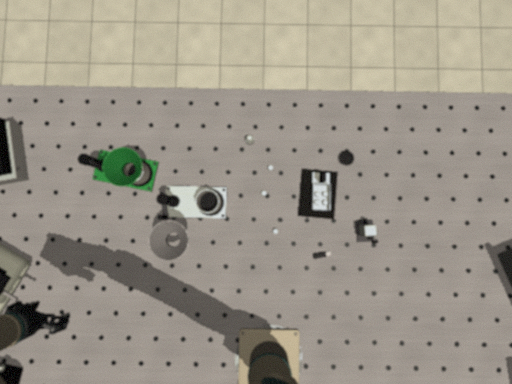

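```bash
cat > h.py <<'E'
from workcell import *
import numpy as np,cv2
from scipy.spatial.transform import Rotation as R
def st():
    o=get_obs();return o
def Rt(rpy): return R.from_euler("xyz",rpy,degrees=True)
def show(o=None):
    o=o or get_obs()
    print("t",round(o["time_s"],2),"p",np.round(o["tcp_pos"],4).tolist(),"rpy",np.round(o["ee_rot"],2).tolist(),"q",np.round(o["qpos"],1).tolist(),"F",np.round(o["wrist_force"],1).tolist(),"gap",round(o["finger_gap"],4))
def go(pos,rpy=None):
    """tool-frame shift (total) and tool-frame rotvec to target; shift expressed in present tool axes"""
    o=get_obs();Rc=Rt(o["ee_rot"]);d=np.array(pos)-o["tcp_pos"]
    print("shift now-axes",np.round(Rc.inv().apply(d),4).tolist(),"len",round(float(np.linalg.norm(d)),4))
    if rpy is not None:
        T=Rt(rpy);print("turn",np.round((Rc.inv()*T).as_rotvec(degrees=True),2).tolist(),"shift in target axes",np.round(T.inv().apply(d),4).tolist())
def crop(cam,name,x0,y0,x1,y1,s):
    f=grab_frame(cam)[y0:y1,x0:x1];cv2.imwrite("pics/"+name,cv2.resize(f,None,fx=s,fy=s,interpolation=cv2.INTER_CUBIC))
def sp(n,c):
    for d in spot_point(n,c): print(n,c,np.round(d["position"],3).tolist(),round(d["confidence"],2))
def proj(p,cam):
    c=camera_params(cam);T=np.array(c["T"]);q=np.linalg.inv(T)@np.append(p,1);K=np.array(c["camera_matrix"])
    v=K@np.array([q[0],-q[1],-q[2]]);return v[:2]/v[2]
def unproj(u,v,z,cam):
    c=camera_params(cam);T=np.array(c["T"]);K=np.array(c["camera_matrix"])
    r=np.linalg.inv(K)@[u,v,1];d=T[:3,:3]@[r[0],-r[1],-r[2]];o=T[:3,3];return o+d*(z-o[2])/d[2]
E
python3 - <<'E'
from h import *
crop("scene","s1.png",80,190,220,320,5)
crop("scene","s2.png",260,130,460,250,4)
crop("top","t1.png",290,140,390,270,5)
show()
E
```

```text
t 1.65 p [0.2135, 0.6139, 0.2313] rpy [180.0, -0.0, 160.82] q [-74.6, 36.0, 2.2, 86.9, -1.5, 57.1, -1.1] F [0.2, -0.4, -0.3] gap 0.085
```

View pics/s1.png

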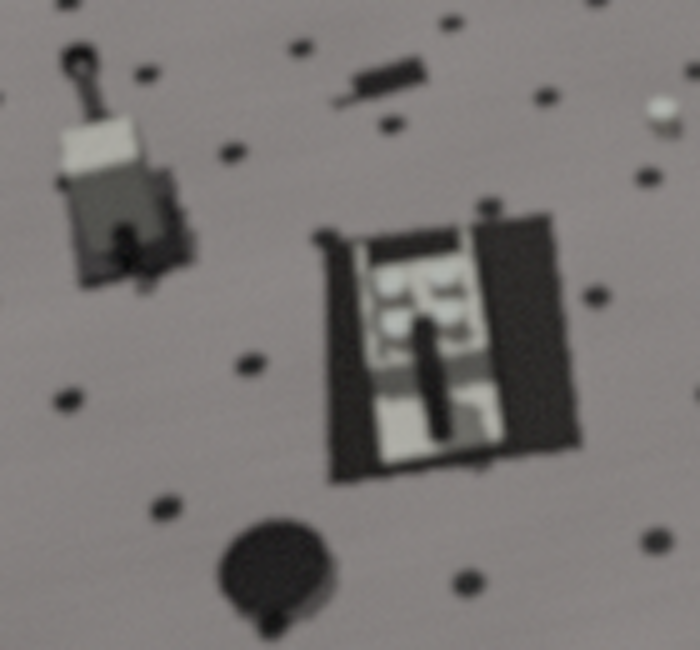

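View pics/s2.png

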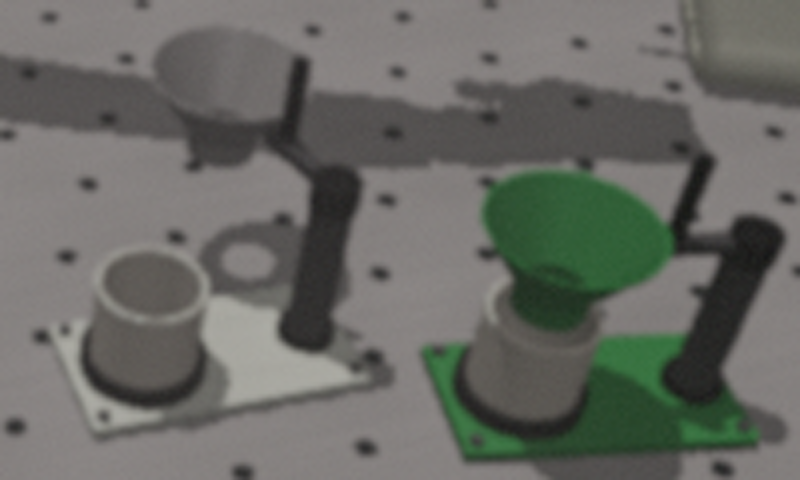

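View pics/t1.png

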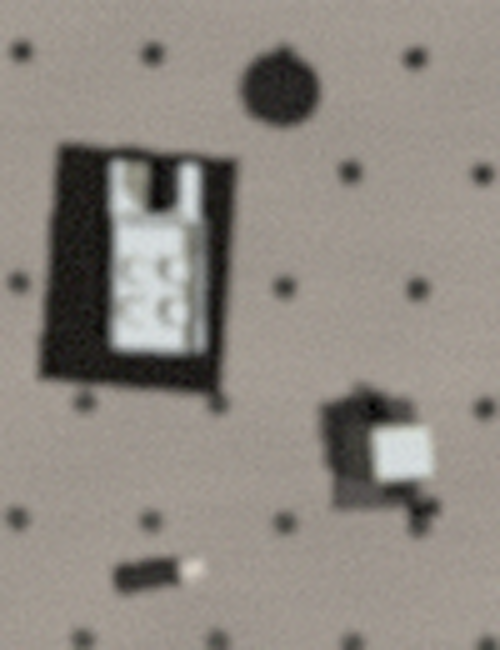

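```bash
python3 -m pendant '[[0,0,-0.04,0,0,0,0],[0,0,-0.04,0,0,0,0],[0,0,-0.03,0,0,0,0],[-0.034,-0.027,0,0,0,0,0],[-0.034,-0.027,0,0,0,0,0],[-0.034,-0.027,0,0,0,0,0],[-0.034,-0.027,0,0,0,0,0],[-0.034,-0.027,0,0,0,0,0],[-0.034,-0.027,0,0,0,0,0],[-0.034,-0.027,0,0,0,0,0],[-0.034,-0.027,0,0,0,0,0],[-0.034,-0.027,0,0,0,0,0],[-0.034,-0.027,0,0,0,0,0],[0,0,0,0,0,0,0]]'; python3 -c "
from h import *
show()"
```

```text
time_s: 3.05
tcp_pos: [0.4496, 0.2403, 0.3418]
ee_rot: [-179.9, 0.2, 160.2]
wrist_force: [0.4, -0.8, -0.7]
finger_gap: 0.0855
t 3.05 p [0.4496, 0.2403, 0.3418] rpy [-179.87, 0.21, 160.19] q [-38.2, 17.8, 9.1, 100.1, -2.9, 62.3, 42.0] F [0.4, -0.8, -0.7] gap 0.0855
```

```bash
python3 -m pendant '[[0,0,0,0,0,8,255],[0,0,0,0,0,8,255],[0,0,0,0,0,8,255],[0,0,0,0,0,8,255],[0,0,0,0,0,8,255],[0,0,0,0,0,8,255],[0,0,0,0,0,8,255],[0,0,0,0,0,8,255],[0,0,0,0,0,8,255],[0,0,0,0,0,8,255],[0,0,0,0,0,8,255],[0,0,0,0,0,8,255],[0,0,0,0,0,8,255],[0,0,0,0,0,8,255],[0,0,0,0,0,8,255],[0,0,0,0,0,8,255],[0,0,0,0,0,8,255],[0,0,0,0,0,8,255],[0,0,0,0,0,8,255],[0,0,0,0,0,8,255]]' 40; python3 -c "
from h import *
show()
go([0.415,-0.27,0.30],[180,0,0])"
```

```text
time_s: 5.05
tcp_pos: [0.4456, 0.2478, 0.3414]
ee_rot: [-180.0, 0.0, 0.5]
wrist_force: [-0.0, 0.0, -0.1]
finger_gap: 0.0002
t 5.05 p [0.4456, 0.2478, 0.3414] rpy [-179.97, 0.01, 0.53] q [-64.4, 22.7, 46.4, 100.7, -18.1, 64.4, -101.7] F [-0.0, 0.0, -0.1] gap 0.0002
shift now-axes [-0.0354, 0.5175, 0.0411] len 0.5203
turn [-0.03, 0.01, 0.53] shift in target axes [-0.0306, 0.5178, 0.0414]
```

```bash
python3 -m pendant '[[-0.003,0.047,0.003,0,0,0.5,255],[-0.003,0.047,0.003,0,0,0,255],[-0.003,0.047,0.003,0,0,0,255],[-0.003,0.047,0.003,0,0,0,255],[-0.003,0.047,0.003,0,0,0,255],[-0.003,0.047,0.003,0,0,0,255],[-0.003,0.047,0.003,0,0,0,255],[-0.003,0.047,0.003,0,0,0,255],[-0.003,0.047,0.003,0,0,0,255],[-0.003,0.047,0.003,0,0,0,255],[-0.003,0.047,0.003,0,0,0,255],[0,0,0,0,0,0,255]]'; python3 -c "
from h import *
show()
go([0.412,-0.275,0.09],[180,0,0])"
```

```text
time_s: 6.25
tcp_pos: [0.4138, -0.2776, 0.3088]
ee_rot: [179.7, -0.0, -0.3]
wrist_force: [-0.8, -0.1, 0.9]
finger_gap: 0.0003
t 6.25 p [0.4138, -0.2776, 0.3088] rpy [179.67, -0.0, -0.33] q [-3.4, 24.2, 48.8, 105.5, -20.7, 59.5, -36.7] F [-0.8, -0.1, 0.9] gap 0.0003
shift now-axes [-0.0018, -0.0038, 0.2188] len 0.2189
turn [0.33, -0.0, -0.33] shift in target axes [-0.0018, -0.0026, 0.2188]
```

```bash
python3 -m pendant '[[0,-0.003,0.044,0,0,0,255],[0,0,0.044,0,0,0,255],[0,0,0.044,0,0,0,255],[0,0,0.044,0,0,0,255],[0,0,0.042,0,0,0,255],[0,0,0,0,0,0,255],[0,0,0,0,0,0,255]]'; python3 -c "
from h import *
show();sp('roller','scene')
crop('scene','s3.png',60,150,200,270,5)"
```

```text
time_s: 6.95
tcp_pos: [0.4163, -0.2669, 0.0907]
ee_rot: [-180.0, 0.0, 0.3]
wrist_force: [0.2, -0.7, 0.5]
finger_gap: 0.0002
t 6.95 p [0.4163, -0.2669, 0.0907] rpy [-179.98, 0.03, 0.31] q [9.0, 40.4, 31.2, 119.0, -40.3, 31.3, -20.0] F [0.2, -0.7, 0.5] gap 0.0002
roller scene [0.412, -0.329, 0.106] 0.45
```

View pics/s3.png

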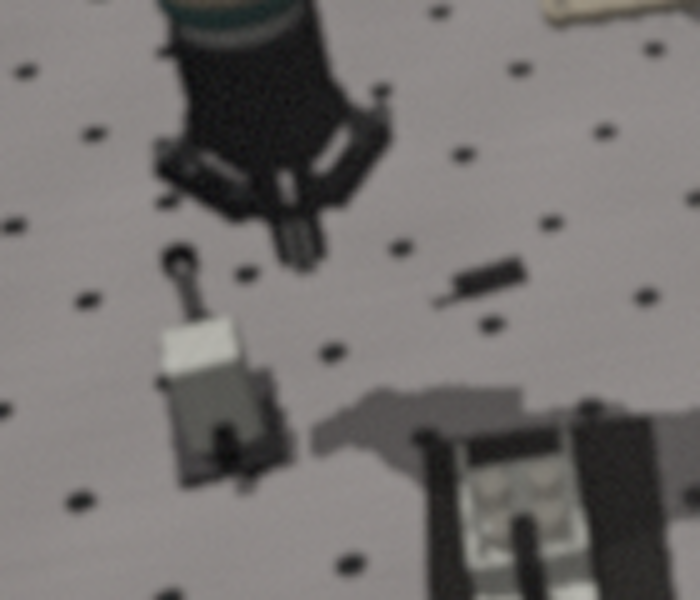

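```bash
python3 -m pendant '[[-0.002,0.01,0,0,0,0,255],[-0.002,0.01,0,0,0,0,255],[0,0.01,0,0,0,0,255],[0,0.008,0,0,0,0,255],[0,0.005,0,0,0,0,255],[0,0.005,0,0,0,0,255],[0,0,0,0,0,0,255]]'; python3 -c "
from h import *
show()"
```

```text
time_s: 7.75
tcp_pos: [0.4124, -0.3148, 0.0901]
ee_rot: [-179.9, 0.0, 0.3]
wrist_force: [-0.4, 3.6, 1.7]
finger_gap: -0.0
t 7.75 p [0.4124, -0.3148, 0.0901] rpy [-179.93, 0.01, 0.31] q [14.1, 41.8, 31.4, 115.3, -39.0, 33.6, -17.1] F [-0.4, 3.6, 1.7] gap -0.0
```

```bash
python3 -m pendant '[[0,0.005,0,0,0,0,255],[0,0.005,0,0,0,0,255],[0,0.005,0,0,0,0,255],[0,0,0,0,0,0,255]]'; python3 -c "
from h import *
show()
crop('scene','s4.png',60,150,200,270,5)"
```

```text
time_s: 8.15
tcp_pos: [0.4127, -0.3287, 0.0896]
ee_rot: [-179.8, 0.0, 0.4]
wrist_force: [1.8, 6.0, -0.4]
finger_gap: -0.0002
t 8.15 p [0.4127, -0.3287, 0.0896] rpy [-179.82, 0.05, 0.36] q [15.4, 42.4, 31.5, 113.9, -38.6, 34.6, -16.5] F [1.8, 6.0, -0.4] gap -0.0002
```

View pics/s4.png

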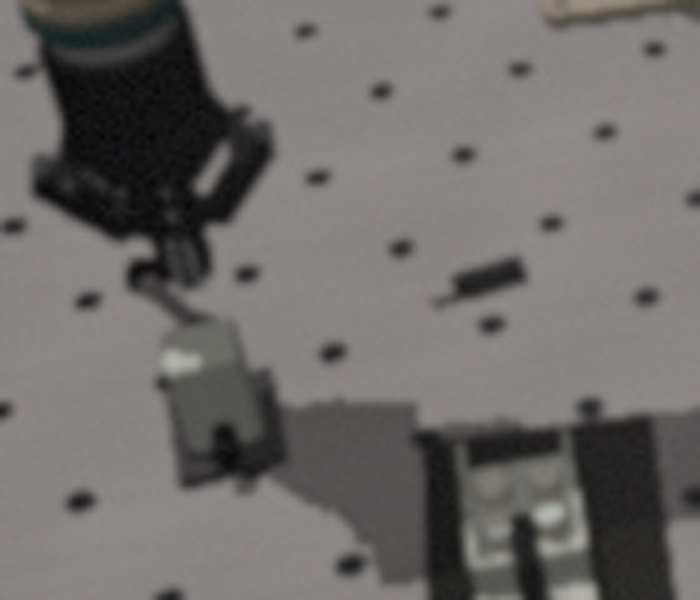

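```bash
python3 -m pendant '[[0,0.004,0,0,0,0,255],[0,0,0,0,0,0,255],[0,0,0,0,0,0,255]]';python3 -m pendant '[[0,-0.02,0,0,0,0,255],[0,-0.03,0,0,0,0,255],[0,-0.03,0,0,0,0,255],[0,0,0,0,0,0,255]]'; python3 -c "
from h import *
show()
sp('roller','scene')
crop('scene','s5.png',60,150,200,270,5)"
```

```text
time_s: 8.5
tcp_pos: [0.4125, -0.3319, 0.0895]
ee_rot: [-179.8, 0.1, 0.4]
wrist_force: [1.4, 6.8, 0.3]
finger_gap: 0.0002
time_s: 8.9
tcp_pos: [0.4119, -0.2507, 0.0899]
ee_rot: [-179.9, 0.1, 0.5]
wrist_force: [0.1, -0.4, -0.2]
finger_gap: 0.0003
t 8.9 p [0.4119, -0.2507, 0.0899] rpy [-179.86, 0.08, 0.54] q [7.8, 39.8, 30.8, 120.8, -40.9, 30.1, -20.2] F [0.1, -0.4, -0.2] gap 0.0003
roller scene [0.412, -0.351, 0.101] 0.55
roller scene [0.539, -0.187, 0.012] 0.5
```

View pics/s5.png

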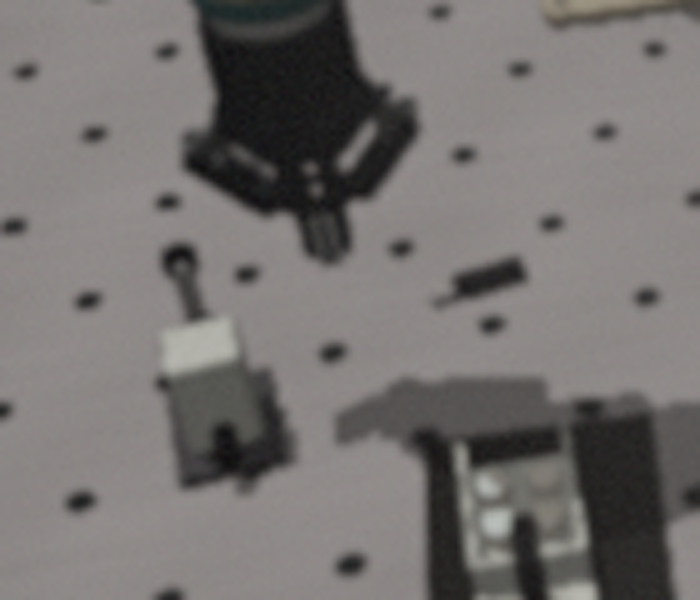

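```bash
python3 -m pendant '[[0,0,-0.045,0,0,0,200],[0,0,-0.045,0,0,0,153],[0,0,-0.045,0,0,0,153],[0,0,-0.045,0,0,0,153],[0,0,-0.045,0,0,0,153],[0,0,-0.045,0,0,0,153],[0.005,-0.045,0,0,0,-4,153],[0.005,-0.045,0,0,0,0,153],[0.008,-0.045,0,0,0,0,153],[0.008,-0.045,0,0,0,0,153],[0.008,-0.045,0,0,0,0,153],[0.008,-0.045,0,0,0,0,153],[0.008,-0.045,0,0,0,0,153],[0.008,-0.045,0,0,0,0,153],[0.008,-0.045,0,0,0,0,153],[0.008,-0.045,0,0,0,0,153],[0.008,-0.045,0,0,0,0,153],[0,0,0,0,0,0,153]]'; python3 -c "
from h import *
show()
go([0.476,0.33,0.27],[180,0,45])"
```

```text
time_s: 10.8
tcp_pos: [0.4609, 0.252, 0.3595]
ee_rot: [-179.9, -0.1, 4.8]
wrist_force: [-0.3, -1.0, -0.1]
finger_gap: 0.0342
t 10.8 p [0.4609, 0.252, 0.3595] rpy [-179.95, -0.13, 4.78] q [-62.4, 22.9, 44.9, 96.9, -17.3, 67.3, -98.2] F [-0.3, -1.0, -0.1] gap 0.0342
shift now-axes [0.0214, -0.0764, 0.0897] len 0.1197
turn [-0.01, -0.14, -40.22] shift in target axes [0.0659, -0.0445, 0.0895]
```

```bash
python3 -m pendant '[[0,0,0,0,0,-8,153],[0,0,0,0,0,-8,153],[0,0,0,0,0,-8,153],[0,0,0,0,0,-8,153],[0,0,0,0,0,-8.2,153],[0.033,-0.022,0.045,0,0,0,153],[0.033,-0.022,0.045,0,0,0,153],[0,0,0,0,0,0,153],[0,0,0,0,0,0,153]]'; python3 -c "
from h import *
show()
crop('scene','s6.png',250,80,410,240,5)
sp('funnel_peg','scene')
go([0.476,0.33,0.192],[180,0,45])"
```

```text
time_s: 11.7
tcp_pos: [0.4745, 0.3087, 0.2845]
ee_rot: [179.9, 0.1, 44.4]
wrist_force: [-0.2, -0.4, 0.4]
finger_gap: 0.0344
t 11.7 p [0.4745, 0.3087, 0.2845] rpy [179.87, 0.11, 44.44] q [-56.7, 28.7, 32.0, 97.3, -17.0, 59.1, -64.6] F [-0.2, -0.4, 0.4] gap 0.0344
funnel_peg scene [0.474, 0.326, 0.2] 0.76
funnel_peg scene [0.647, 0.537, 0.203] 0.59
shift now-axes [0.0156, -0.0152, 0.0945] len 0.097
turn [0.12, -0.11, -0.67] shift in target axes [0.016, -0.0148, 0.0945]
```

View pics/s6.png

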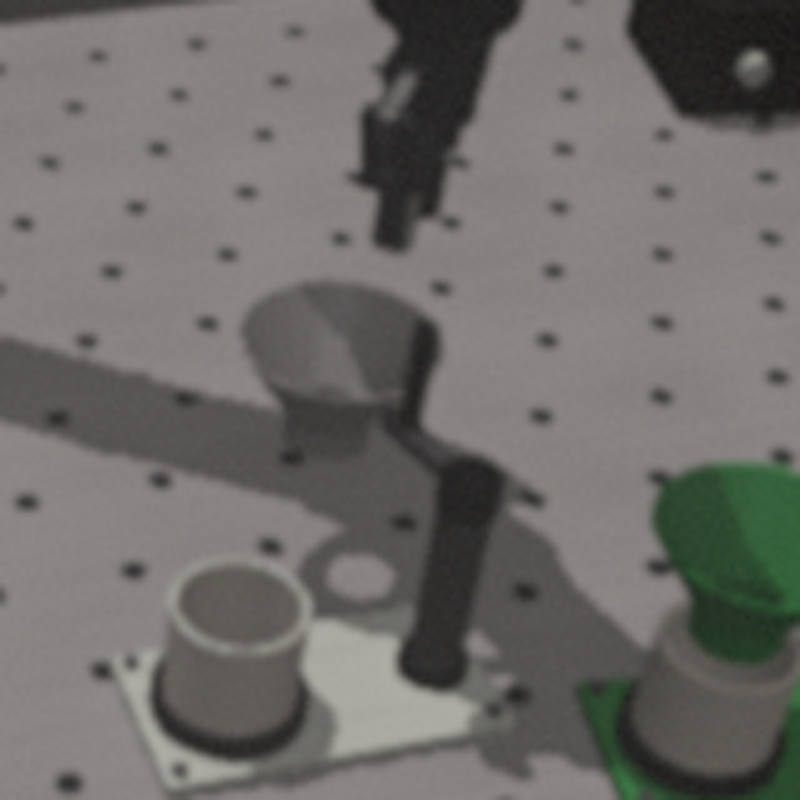

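```bash
python3 -m pendant '[[0.016,-0.014,0,0,0,0,153],[0,0,0,0,0,0,153],[0,0,0.02,0,0,0,153],[0,0,0,0,0,0,153]]'; python3 -c "
from h import *
show()
crop('scene','s7.png',270,80,390,200,5);crop('top','t7.png',120,180,240,280,5)
sp('funnel_peg','top')
go([0.476,0.33,0.192],[180,0,45])"
```

```text
time_s: 12.2
tcp_pos: [0.4743, 0.3295, 0.2647]
ee_rot: [180.0, 0.1, 44.4]
wrist_force: [-0.4, -0.6, -0.4]
finger_gap: 0.0341
t 12.2 p [0.4743, 0.3295, 0.2647] rpy [180.0, 0.14, 44.43] q [-57.3, 30.8, 31.1, 97.0, -18.3, 57.5, -65.4] F [-0.4, -0.6, -0.4] gap 0.0341
funnel_peg top [0.482, 0.332, 0.197] 0.79
funnel_peg top [0.644, 0.537, 0.204] 0.74
funnel_peg top [0.703, -0.264, -0.004] 0.24
shift now-axes [-0.0003, 0.0007, 0.0745] len 0.0745
turn [0.03, -0.08, -0.55] shift in target axes [-0.0002, 0.0007, 0.0745]
```

View pics/t7.png

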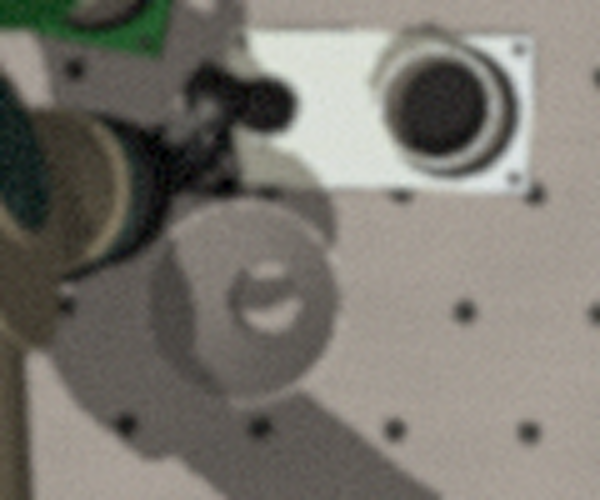

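View pics/s7.png

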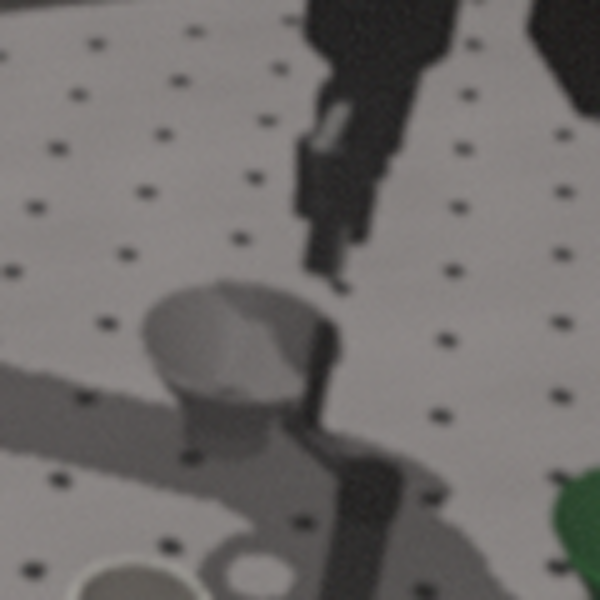

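```bash
python3 -c "
from h import *
print(proj([.4743,.3295,.2647],'scene'),proj([.476,.33,.225],'scene'))"
python3 -m pendant '[[0.002,0,0.025,0,0,0,153],[0,0,0.025,0,0,0,153],[0,0,0.022,0,0,0,153],[0,0,0,0,0,0,153]]'; python3 -c "
from h import *
show()
go([0.535+.012,0.285-.00,0.192],[180,0,45])"
```

```text
[336.14914472 130.99330969] [334.30729681 143.52536666]
time_s: 12.75
tcp_pos: [0.4751, 0.3319, 0.1917]
ee_rot: [-180.0, 0.2, 44.5]
wrist_force: [-0.0, 0.0, -0.5]
finger_gap: 0.0343
t 12.75 p [0.4751, 0.3319, 0.1917] rpy [-179.96, 0.24, 44.5] q [-55.5, 35.7, 28.4, 101.3, -21.6, 48.7, -62.6] F [-0.0, 0.0, -0.5] gap 0.0343
shift now-axes [0.0185, 0.0838, -0.0004] len 0.0859
turn [-0.04, 0.24, -0.5] shift in target axes [0.0177, 0.084, -0.0003]
```

```bash
python3 -m pendant '[[-0.002,0.012,0,0,0,0,153],[-0.003,0.010,0,0,0,0,153],[-0.003,0.010,0,0,0,0,153],[-0.001,0.010,0,0,0,0,153],[0.002,0.010,0,0,0,0,153],[0.004,0.010,0,0,0,0,153],[0.005,0.010,0,0,0,0,153],[0.005,0.008,0,0,0,0,153],[0,0,0,0,0,0,153]]'; python3 -c "
from h import *
show()
crop('scene','s8.png',250,80,410,240,4)
sp('funnel_mouth','scene')"
```

```text
time_s: 13.65
tcp_pos: [0.5406, 0.2798, 0.1937]
ee_rot: [179.8, -0.2, 44.4]
wrist_force: [0.2, -0.1, 0.2]
finger_gap: 0.0343
t 13.65 p [0.5406, 0.2798, 0.1937] rpy [179.81, -0.17, 44.42] q [-47.0, 37.5, 27.9, 96.9, -21.5, 50.7, -55.9] F [0.2, -0.1, 0.2] gap 0.0343
funnel_mouth scene [0.636, 0.468, 0.176] 0.59
funnel_mouth scene [0.535, 0.212, 0.17] 0.56
funnel_mouth scene [0.41, -0.33, 0.108] 0.17
```

View pics/s8.png

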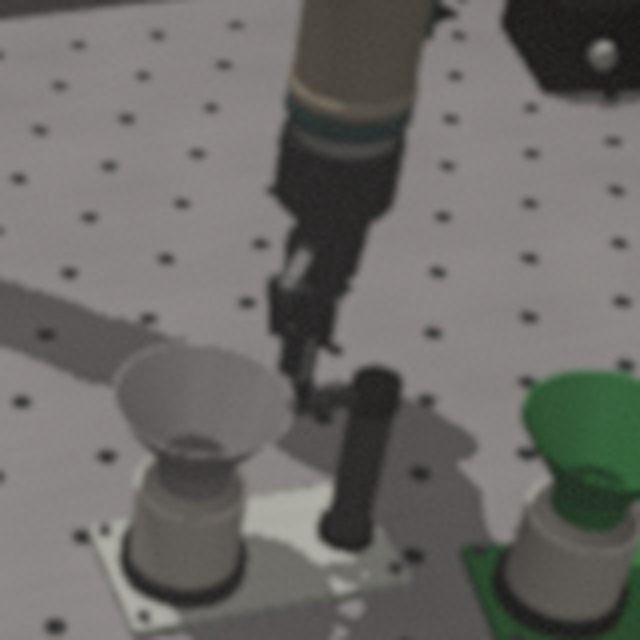

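```bash
python3 -m pendant '[[0.004,0.004,0,0,0,0,153],[0.003,0.003,0,0,0,0,153],[0,0,0,0,0,0,153]]'; python3 -m pendant '[[0.003,0.003,0,0,0,0,153],[0.002,0.002,0,0,0,0,153],[0,0,0,0,0,0,153]]'
```

```text
time_s: 14.05
tcp_pos: [0.5457, 0.2817, 0.1928]
ee_rot: [-179.8, 0.1, 44.6]
wrist_force: [-4.2, 0.9, 1.3]
finger_gap: 0.0343
time_s: 14.35
tcp_pos: [0.5475, 0.2835, 0.1917]
ee_rot: [-179.4, 0.5, 44.7]
wrist_force: [-12.9, 4.0, 2.8]
finger_gap: 0.0342
```

```bash
python3 -m pendant '[[-0.005,-0.005,0,0,0,0,153],[-0.004,-0.004,0,0,0,0,153],[0,0,-0.04,0,0,0,153],[0,0,-0.045,0,0,0,153],[0,0,-0.045,0,0,0,153],[0,0,0,0,0,0,153]]'; python3 -c "
from h import *
show()
for c in ('top','scene'):
    crop(c,c+'9.png',0,0,512,384,1.5)
    sp('funnel_mouth',c);sp('funnel_peg',c);sp('scoop_grip',c);sp('scoop_lip',c);sp('scoop',c);sp('media4',c);sp('jar_floor',c)"
```

```text
time_s: 14.95
tcp_pos: [0.5462, 0.2806, 0.3304]
ee_rot: [179.7, -0.8, 44.5]
wrist_force: [0.5, 0.2, -0.4]
finger_gap: 0.0341
t 14.95 p [0.5462, 0.2806, 0.3304] rpy [179.68, -0.75, 44.45] q [-49.1, 30.2, 31.8, 86.6, -16.7, 67.2, -60.0] F [0.5, 0.2, -0.4] gap 0.0341
funnel_mouth top [0.53, 0.212, 0.172] 0.85
funnel_peg top [0.536, 0.288, 0.201] 0.6
funnel_peg top [0.646, 0.535, 0.202] 0.42
scoop_grip top [0.632, -0.173, 0.05] 0.84
scoop_lip top [0.568, -0.16, 0.016] 0.71
scoop_lip top [0.514, -0.175, 0.007] 0.65
scoop top [0.578, -0.172, -0.002] 0.9
scoop top [0.629, -0.176, 0.046] 0.51
media4 top [0.566, -0.159, 0.018] 0.61
media4 top [0.571, -0.186, 0.012] 0.59
media4 top [0.54, -0.159, 0.014] 0.59
media4 top [0.436, -0.014, 0.006] 0.57
media4 top [0.544, -0.191, 0.014] 0.55
media4 top [0.661, 0.004, 0.012] 0.46
jar_floor top [0.635, 0.462, 0.018] 0.8
jar_floor top [0.534, 0.21, 0.014] 0.6
jar_floor top [0.755, 0.08, 0.002] 0.2
funnel_mouth scene [0.537, 0.213, 0.177] 0.74
funnel_mouth scene [0.571, -0.169, 0.002] 0.67
funnel_mouth scene [0.632, 0.467, 0.176] 0.58
funnel_peg scene [0.53, 0.285, 0.203] 0.86
funnel_peg scene [0.645, 0.535, 0.201] 0.76
funnel_peg scene [0.758, 0.079, -0.002] 0.17
scoop_grip scene [0.629, -0.179, 0.049] 0.61
scoop_lip scene [0.511, -0.17, 0.005] 0.76
scoop_lip scene [0.53, 0.281, 0.199] 0.36
scoop scene [0.584, -0.177, 0.001] 0.69
scoop scene [0.414, -0.33, 0.105] 0.3
scoop scene [0.628, -0.178, 0.049] 0.21
media4 scene [0.531, 0.21, -0.001] 0.66
media4 scene [0.572, -0.164, 0.014] 0.57
media4 scene [0.54, -0.186, 0.014] 0.54
media4 scene [0.659, 0.007, 0.008] 0.52
media4 scene [0.439, -0.016, 0.012] 0.52
media4 scene [0.541, -0.158, 0.015] 0.49
media4 scene [0.565, 0.027, 0.007] 0.48
jar_floor scene [0.632, 0.469, 0.018] 0.97
jar_floor scene [0.534, 0.214, 0.016] 0.89
```

View pics/scene9.png

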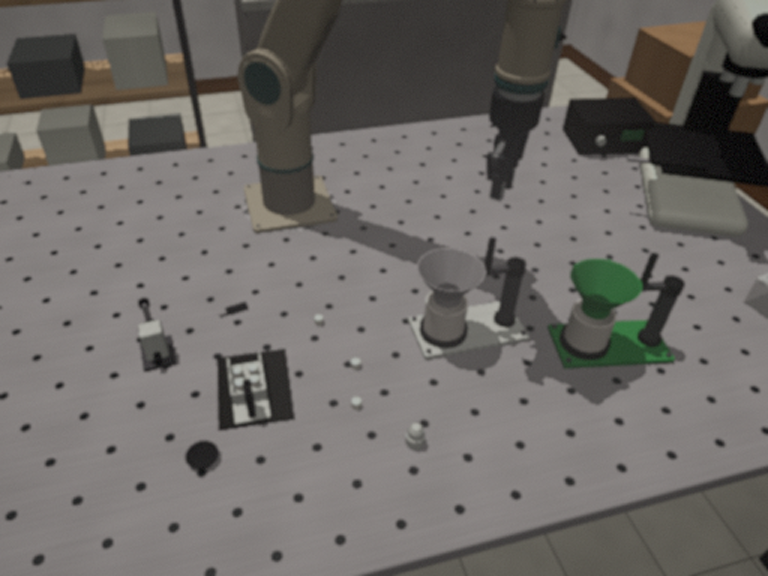

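View pics/top9.png

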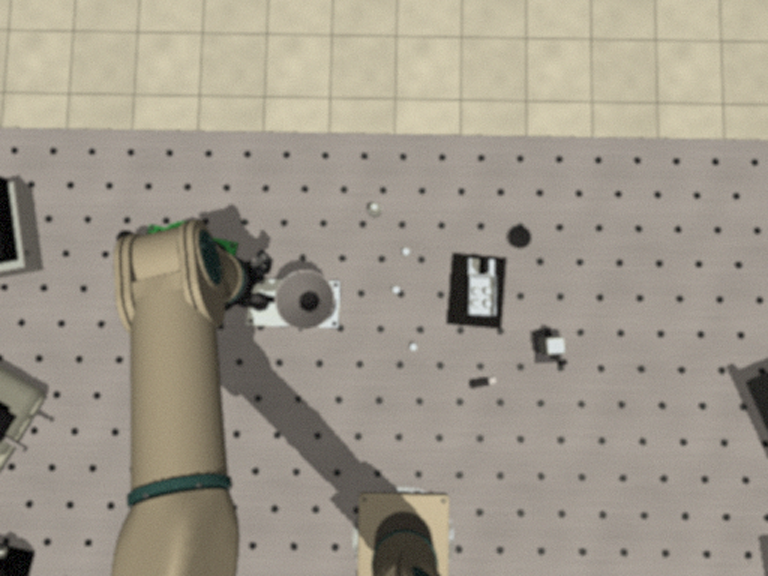

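```bash
python3 -m pendant '[[-0.024,0.035,0,0,0,0,153],[-0.024,0.035,0,0,0,0,100],[-0.024,0.035,0,0,0,0,60],[-0.024,0.035,0,0,0,0,60],[-0.024,0.035,0,0,0,0,60],[-0.024,0.035,0,0,0,0,60],[-0.024,0.035,0,0,0,0,60],[-0.024,0.035,0,0,0,0,60],[-0.024,0.035,0,0,0,0,60],[-0.024,0.035,0,0,0,0,60],[-0.024,0.035,0,0,0,0,60],[0,0,0,0,0,8,60],[0,0,0,0,0,8,60],[0,0,0,0,0,8,60],[0,0,0,0,0,8,60],[0,0,0,0,0,8,60],[0,0,0,0,0,6.5,60],[0,0,0,0,0,0,60]]'; python3 -c "
from h import *
show()
go([0.629,-0.177,0.12],[180,0,-2])"
```

```text
time_s: 17.55
tcp_pos: [0.6234, -0.1788, 0.3231]
ee_rot: [180.0, 0.0, -2.0]
wrist_force: [0.4, -0.6, -0.2]
finger_gap: 0.0656
t 17.55 p [0.6234, -0.1788, 0.3231] rpy [179.98, 0.02, -1.99] q [-10.3, 37.3, 44.3, 80.7, -26.4, 72.6, -56.0] F [0.4, -0.6, -0.2] gap 0.0656
shift now-axes [0.0056, -0.002, 0.2031] len 0.2031
turn [0.02, 0.02, 0.01] shift in target axes [0.0055, -0.002, 0.2031]
```

```bash
python3 -m pendant '[[0.005,-0.002,0.04,0,0,0,60],[0,0,0.045,0,0,0,60],[0,0,0.045,0,0,0,60],[0,0,0.045,0,0,0,60],[0,0,0.035,0,0,0,60],[0,0,0,0,0,0,60],[0,0,0,0,0,0,60]]'; python3 -c "
from h import *
show()
crop('scene','s10.png',120,200,220,300,6)
sp('scoop_grip','scene')
go([0.629,-0.177,0.03],[180,0,-2])"
```

```text
time_s: 18.25
tcp_pos: [0.6287, -0.1775, 0.1139]
ee_rot: [180.0, -0.0, -1.9]
wrist_force: [1.1, -0.5, 0.5]
finger_gap: 0.0654
t 18.25 p [0.6287, -0.1775, 0.1139] rpy [179.98, -0.01, -1.9] q [-6.9, 49.2, 36.5, 92.9, -35.9, 50.1, -48.2] F [1.1, -0.5, 0.5] gap 0.0654
scoop_grip scene [0.581, -0.178, 0.0] 0.67
scoop_grip scene [0.629, -0.181, 0.051] 0.58
shift now-axes [-0.0014, -0.0013, 0.0858] len 0.0858
turn [0.08, -0.23, 0.06] shift in target axes [-0.001, -0.0012, 0.0858]
```

View pics/s10.png

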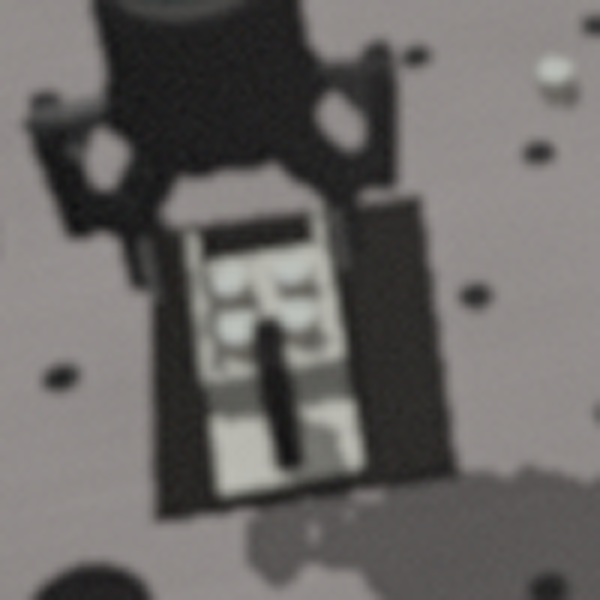

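```bash
python3 -m pendant '[[0,-0.001,0.035,0,0,0,60],[0,0,0.03,0,0,0,60],[0,0,0.019,0,0,0,60],[0,0,0,0,0,0,60]]'; python3 -m pendant '[[0,0,0,0,0,0,255],[0,0,0,0,0,0,255],[0,0,0,0,0,0,255],[0,0,0,0,0,0,255],[0,0,0,0,0,0,255],[0,0,0,0,0,0,255]]' 90; python3 -c "
from h import *
show()"
```

```text
time_s: 18.75
tcp_pos: [0.6282, -0.1756, 0.0289]
ee_rot: [-180.0, 0.1, -1.9]
wrist_force: [-0.5, 0.4, 0.3]
finger_gap: 0.0652
time_s: 19.35
tcp_pos: [0.6295, -0.1764, 0.0309]
ee_rot: [180.0, -0.1, -2.0]
wrist_force: [-0.3, -0.1, 6.5]
finger_gap: 0.013
t 19.35 p [0.6295, -0.1764, 0.0309] rpy [179.98, -0.15, -1.97] q [-4.7, 55.0, 32.0, 94.8, -40.4, 42.2, -44.8] F [-0.3, -0.1, 6.5] gap 0.013
```

```bash
cat > kin.py <<'E'
import numpy as np,itertools
from scipy.optimize import least_squares
from scipy.spatial.transform import Rotation as R
D=[([.2135,.6139,.2313],[180,0,160.82],[-74.588,36.005,2.206,86.941,-1.547,57.084,-1.146]),
([.4496,.2403,.3418],[-179.87,.21,160.19],[-38.2,17.8,9.1,100.1,-2.9,62.3,42]),
([.4456,.2478,.3414],[-179.97,.01,.53],[-64.4,22.7,46.4,100.7,-18.1,64.4,-101.7]),
([.4138,-.2776,.3088],[179.67,0,-.33],[-3.4,24.2,48.8,105.5,-20.7,59.5,-36.7]),
([.4163,-.2669,.0907],[-179.98,.03,.31],[9,40.4,31.2,119,-40.3,31.3,-20]),
([.4127,-.3287,.0896],[-179.82,.05,.36],[15.4,42.4,31.5,113.9,-38.6,34.6,-16.5]),
([.4609,.252,.3595],[-179.95,-.13,4.78],[-62.4,22.9,44.9,96.9,-17.3,67.3,-98.2]),
([.4745,.3087,.2845],[179.87,.11,44.44],[-56.7,28.7,32,97.3,-17,59.1,-64.6]),
([.5462,.2806,.3304],[179.68,-.75,44.45],[-49.1,30.2,31.8,86.6,-16.7,67.2,-60]),
([.6234,-.1788,.3231],[179.98,.02,-1.99],[-10.3,37.3,44.3,80.7,-26.4,72.6,-56]),
([.6295,-.1764,.0309],[179.98,-.15,-1.97],[-4.7,55,32,94.8,-40.4,42.2,-44.8])]
def fk(q,x,s):
    s1,s3,s5,s7=s;d1,a,e1,e2,b,e3,e4,L,o1,o7=x
    q=np.asarray(q)
    z=lambda t:R.from_euler("z",t,degrees=True);y=lambda t:R.from_euler("y",t,degrees=True)
    A=z(s1*q[0]+o1)*y(q[1]);p=np.array([0,0,d1])
    A=A*z(s3*q[2]);p=p+A.apply([e1,0,a])
    A=A*y(q[3]);p=p+A.apply([e2,0,0])
    A=A*z(s5*q[4]);p=p+A.apply([e3,0,b])
    A=A*y(q[5]);p=p+A.apply([e4,0,0])
    A=A*z(s7*q[6]+o7);p=p+A.apply([0,0,L])
    return p,A
def res(x,s):
    r=[]
    for p,e,q in D:
        P,A=fk(q,x,s);r+=list((P-p)*10);r+=list((A.inv()*R.from_euler("xyz",e,degrees=True)).as_rotvec())
    return np.array(r)
def fit():
    best=None
    for s in itertools.product([1,-1],repeat=4):
      for o7 in (0,90,180,-90):
        f=least_squares(res,[.33,.4,0,0,.4,0,0,.25,0,o7],args=(s,),x_scale=[.1]*8+[10,10])
        if best is None or f.cost<best[0]: best=(f.cost,f.x,s)
    return best
if __name__=="__main__":
    c,x,s=fit();print(c,np.round(x,4).tolist(),s)
    r=res(x,s).reshape(-1,6);print(np.abs(r[:,:3]).max()/10,np.degrees(np.abs(r[:,3:]).max()))
E
python3 kin.py
```

```text
0.005969502778409343 [0.5229, 0.5511, -0.0033, -0.0097, 0.3794, 0.0052, -0.0087, 0.5315, -2.6062, 87.4105] (-1, -1, -1, -1)
0.005491090472730942 0.11105575768500311
```

```bash
cat > kin2.py <<'E'
from kin import *
def fk2(q,x):
    d1,a,e1,y1,e2,y2,b,e3,y3,e4,y4,L,y0=x
    q=np.asarray(q)
    z=lambda t:R.from_euler("z",t,degrees=True);y=lambda t:R.from_euler("y",t,degrees=True)
    A=z(-q[0]);p=np.array([0,0,d1])+A.apply([0,y0,0])
    A=A*y(q[1])*z(-q[2]);p=p+A.apply([e1,y1,a])
    A=A*y(q[3]);p=p+A.apply([e2,y2,0])
    A=A*z(-q[4]);p=p+A.apply([e3,y3,b])
    A=A*y(q[5]);p=p+A.apply([e4,y4,0])
    A=A*z(-q[6]+90);p=p+A.apply([0,0,L])
    return p,A
def res2(x):
    r=[]
    for p,e,q in D:
        P,A=fk2(q,x);r+=list((P-p)/.001)
    x=np.array(x);return np.array(r+list(x[[2,3,4,5,7,8,9,10,12]]/.02)+[(x[11]-.3)/.1])
def fit2():
    return least_squares(res2,[.33,.45,0,0,0,0,.4,0,0,0,0,.3,0])
if __name__=="__main__":
    f=fit2();print(np.round(f.x,4).tolist());r=f.fun[:3*len(D)];print(np.abs(r).max(),np.sqrt((r**2).mean()))
    print([round(np.degrees((fk2(q,f.x)[1].inv()*R.from_euler('xyz',e,degrees=True)).magnitude()),2) for p,e,q in D])
E
python3 kin2.py
```

```text
[0.3221, 0.5602, 0.0003, -0.008, 0.0014, -0.008, 0.3832, -0.0007, -0.0003, 0.0009, -0.0003, 0.3355, -0.0115]
0.5943946250039911 0.30389960762148616
[np.float64(0.0), np.float64(0.04), np.float64(0.05), np.float64(0.07), np.float64(0.11), np.float64(0.05), np.float64(0.07), np.float64(0.11), np.float64(0.08), np.float64(0.1), np.float64(0.08)]
```

```bash
cat > ik.py <<'E'
from kin2 import *
LO=np.array([-175.42,-21.48,-71.46,10.55,-63.04,13.31,-168.57]);HI=np.array([175.42,121.26,75.88,141.38,243.04,113.54,168.57])
X=fit2().x
def tcp_for(psi,tilt,lip):
    A=R.from_euler("z",psi,degrees=True)*R.from_euler("x",180,degrees=True)*R.from_euler("y",tilt,degrees=True)
    return np.array(lip)-A.apply([-.112,0,.024]),A
def ik(p,A,q0,w=.002):
    def f(q):
        P,B=fk2(q,X);return np.r_[(P-p)/.01,(B.inv()*A).as_rotvec()/.05,w*(q-q0)]
    s=least_squares(f,np.clip(q0,LO+1,HI-1),bounds=(LO+.5,HI-.5))
    P,B=fk2(s.x,X);return s.x,np.linalg.norm(P-p),np.degrees((B.inv()*A).magnitude())
E
cat > srch.py <<'E'
from ik import *
F=np.array([.534,.213,.187]);q0=np.array([-10.3,37.3,44.3,80.7,-26.4,72.6,-56])
for psi in range(-90,271,15):
    c,s=np.cos(np.radians(psi)),np.sin(np.radians(psi));lip=F+.012*np.array([c,s,0])
    q=q0.copy();out=[]
    best=None
    for st in (q0,np.array([-30,30,0,90,0,60,0.]),np.array([-30,30,0,90,30,60,100.]),np.array([-30,30,0,90,0,60,-100.]),np.array([-60,30,30,90,60,60,0.])):
        q=st;o=[]
        for t in range(0,61,10):
            p,A=tcp_for(psi,t,lip);q,e,er=ik(p,A,q);m=np.minimum(q-LO,HI-q).min()
            o.append((t,e*1000,er,m,q))
            if e>.002 or er>1: break
        tt=o[-1][0]+ (0 if o[-1][1]<2 and o[-1][2]<1 else -10)
        sc=(tt,min(x[3] for x in o))
        if best is None or sc>best[0]: best=(sc,o[0][4],o[-1][4])
    print(psi,best[0][0],round(best[0][1],1),np.round(best[1]).astype(int).tolist(),np.round(best[2]).astype(int).tolist())
E
python3 srch.py
```

```text
-90 60 13.3 [4, 30, -24, 105, 16, 48, 152] [-39, 47, -6, 83, 42, 100, 122]
-75 60 12.9 [17, 38, -46, 100, 32, 57, 153] [-31, 45, -26, 92, 57, 101, 119]
-60 60 2.8 [16, 41, -49, 95, 35, 61, 166] [-30, 41, -29, 102, 66, 93, 120]
-45 60 0.5 [22, 53, -71, 90, 52, 75, 168] [-18, 44, -51, 111, 81, 99, 120]
-30 50 0.5 [-42, 47, 51, 88, -39, 64, -103] [-90, 56, 75, 119, 8, 14, -168]
-15 40 0.5 [-42, 47, 47, 84, -36, 65, -94] [-84, 47, 75, 120, -63, 14, -79]
0 30 0.5 [-23, 41, 5, 81, -4, 59, -107] [-45, 24, 19, 116, 52, 14, -168]
15 30 0.5 [-37, 44, 27, 80, -21, 61, -81] [-57, 27, 42, 117, -63, 14, -41]
30 40 0.5 [-24, 41, -3, 80, 2, 59, -87] [28, 36, -71, 121, 97, 27, -168]
45 30 0.5 [-44, 44, 30, 81, -23, 61, -54] [-10, 23, -11, 116, -63, 14, -6]
60 40 0.5 [-40, 40, 16, 84, -12, 58, -50] [24, 32, -48, 118, -63, 14, 17]
75 60 0.5 [-40, 38, 12, 87, -9, 55, -40] [38, 45, -61, 119, -63, 19, 37]
90 60 2.0 [-40, 36, 8, 92, -6, 53, -29] [19, 38, -29, 110, -61, 51, 43]
105 60 14.5 [-39, 33, 4, 96, -3, 50, -18] [15, 41, -26, 101, -49, 64, 40]
120 60 24.0 [-37, 31, 0, 101, 0, 48, -7] [11, 45, -24, 91, -39, 77, 40]
135 60 24.7 [-34, 28, -5, 106, 3, 46, 5] [7, 49, -24, 81, -31, 89, 41]
150 60 16.6 [-9, 30, -39, 110, 25, 49, -2] [15, 60, -55, 72, -7, 96, 26]
165 60 4.8 [-3, 30, -45, 114, 28, 48, 11] [8, 62, -53, 65, -2, 109, 33]
180 50 0.5 [-18, 23, -18, 117, 11, 41, 48] [-1, 57, -37, 64, -3, 113, 51]
195 50 0.5 [-11, 23, -22, 118, 13, 41, 64] [-16, 52, -11, 66, -3, 113, 77]
210 50 0.5 [-9, 23, -19, 118, 11, 41, 85] [-36, 53, 21, 67, -3, 113, 106]
225 50 0.5 [4, 25, -32, 116, 19, 43, 95] [-49, 60, 43, 66, -3, 113, 130]
240 60 0.5 [10, 28, -37, 113, 23, 46, 110] [-39, 54, 10, 67, 20, 113, 119]
255 60 5.2 [0, 27, -19, 110, 12, 45, 139] [-37, 50, -4, 74, 34, 108, 119]
270 60 13.3 [4, 30, -24, 105, 16, 48, 152] [-39, 47, -6, 83, 42, 100, 122]
```

```bash
python3 -m pendant '[[0,0,-0.005,0,0,0,255],[0,0,-0.01,0,0,0,255],[0,0,-0.02,0,0,0,255],[0,0,-0.02,0,0,0,255],[0,0,0,0,0,0,255]]'; python3 -c "
from h import *
show()
crop('scene','s11.png',120,200,220,300,6)"
```

```text
time_s: 19.85
tcp_pos: [0.6302, -0.1772, 0.0874]
ee_rot: [179.9, -0.3, -2.0]
wrist_force: [0.5, -0.2, -2.7]
finger_gap: 0.0127
t 19.85 p [0.6302, -0.1772, 0.0874] rpy [179.89, -0.29, -1.99] q [-6.3, 51.0, 35.1, 93.7, -37.5, 47.3, -47.1] F [0.5, -0.2, -2.7] gap 0.0127
```

View pics/s11.png

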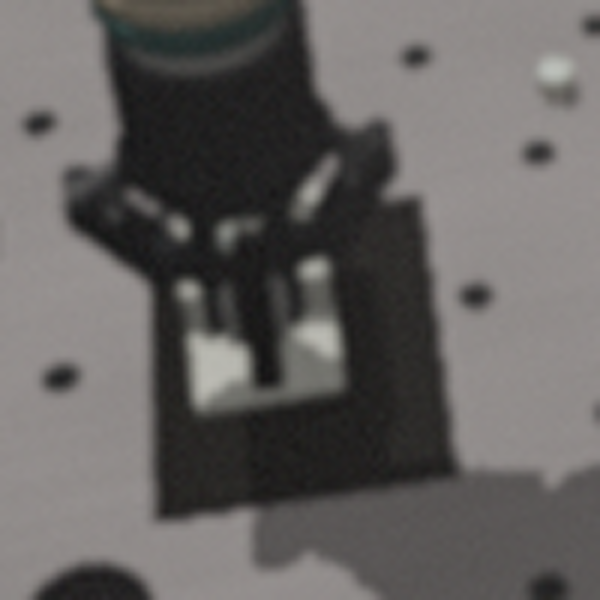

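```bash
python3 -m pendant '[[0,0,-0.01,0,0,0,255],[0,0,-0.02,0,0,-2,255],[0,0,-0.025,0,0,-4,255],[0,0,-0.025,0,0,-5,255],[0,0,-0.025,0,0,-5,255],[0,0,-0.025,0,0,-5,255],[0,0,-0.025,0,0,-5,255],[0,0,-0.025,0,0,-5,255],[0,0,-0.025,0,0,-5,255],[0,0,-0.02,0,0,-5,255],[0,0,-0.01,0,0,-5,255],[0,0,0,0,0,-4,255],[0,0,0,0,0,-2,255],[0,0,0,0,0,0,255]]'; python3 -c "
from h import *
show()
from ik import tcp_for
c=np.radians(140);lip=np.array([.534,.213,.187])+.012*np.array([np.cos(c),np.sin(c),0]);p,A=tcp_for(140,0,lip);print(p)
go([p[0],p[1],.32],[180,0,140])"
```

```text
time_s: 21.3
tcp_pos: [0.6278, -0.176, 0.3186]
ee_rot: [-179.9, 0.0, 50.0]
wrist_force: [0.5, -1.0, -2.5]
finger_gap: 0.0128
t 21.3 p [0.6278, -0.176, 0.3186] rpy [-179.89, 0.03, 49.99] q [-3.1, 34.6, 29.3, 80.2, -17.2, 69.8, -12.2] F [0.5, -1.0, -2.5] gap 0.0128
[0.43901049 0.29270566 0.211     ]
shift now-axes [0.2376, -0.4459, -0.0007] len 0.5053
turn [-0.11, -0.06, -90.01] shift in target axes [0.4459, 0.2377, -0.0014]
```

```bash
python3 -m pendant '[[0.004,-0.007,0,0,0,0,255],[0.007,-0.013,0,0,0,0,255],[0.01,-0.02,0,0,0,0,255],[0.014,-0.026,0,0,0,0,255],[0.014,-0.026,0,0,0,0,255],[0.014,-0.026,0,0,0,0,255],[0.014,-0.026,0,0,0,0,255],[0.014,-0.026,0,0,0,0,255],[0.014,-0.026,0,0,0,0,255],[0.014,-0.026,0,0,0,0,255],[0.014,-0.026,0,0,0,0,255],[0.014,-0.026,0,0,0,0,255],[0.014,-0.026,0,0,0,0,255],[0.014,-0.026,0,0,0,0,255],[0.014,-0.026,0,0,0,0,255],[0.014,-0.026,0,0,0,0,255],[0.014,-0.026,0,0,0,0,255],[0.01,-0.02,0,0,0,0,255],[0.007,-0.013,0,0,0,0,255],[0.004,-0.007,0,0,0,0,255]]'; python3 -m pendant '[[0,0,0,0,0,-2,255],[0,0,0,0,0,-4,255],[0,0,0,0,0,-5,255],[0,0,0,0,0,-5,255],[0,0,0,0,0,-5,255],[0,0,0,0,0,-5,255],[0,0,0,0,0,-5,255],[0,0,0,0,0,-5,255],[0,0,0,0,0,-5,255],[0,0,0,0,0,-5,255],[0,0,0,0,0,-5,255],[0,0,0,0,0,-5,255],[0,0,0,0,0,-5,255],[0,0,0,0,0,-5,255],[0,0,0,0,0,-5,255],[0,0,0,0,0,-5,255],[0,0,0,0,0,-5,255],[0,0,0,0,0,-5,255],[0,0,0,0,0,-4,255],[0,0,0,0,0,0,255]]'; python3 -c "
from h import *
show()
crop('scene','s12.png',230,50,430,250,4)
go([.439,.2927,.211],[180,0,140])"
```

```text
time_s: 23.3
tcp_pos: [0.4397, 0.2932, 0.3192]
ee_rot: [-180.0, 0.0, 50.2]
wrist_force: [0.4, -0.1, -2.2]
finger_gap: 0.0127
time_s: 25.3
tcp_pos: [0.4414, 0.2905, 0.3192]
ee_rot: [-180.0, 0.0, 139.9]
wrist_force: [0.3, -0.9, -2.1]
finger_gap: 0.0131
t 25.3 p [0.4414, 0.2905, 0.3192] rpy [-179.97, 0.02, 139.92] q [-40.9, 20.7, 6.3, 99.4, -2.5, 60.1, 16.2] F [0.3, -0.9, -2.1] gap 0.0131
shift now-axes [0.0032, 0.0001, 0.1082] len 0.1083
turn [-0.03, 0.02, -0.16] shift in target axes [0.0032, 0.0001, 0.1082]
```

View pics/s12.png

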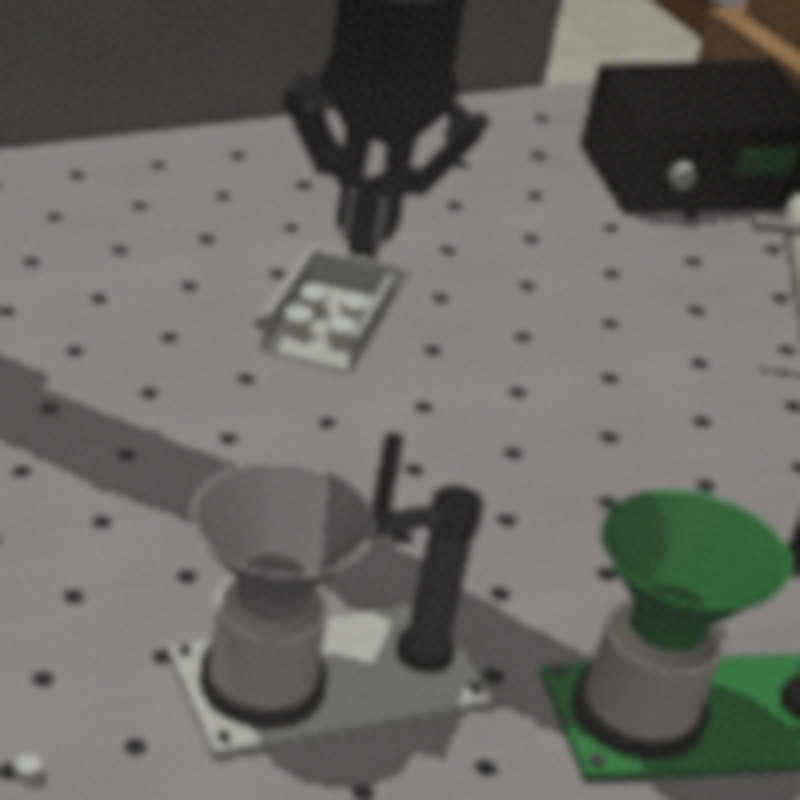

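```bash
python3 -m pendant '[[0.003,0,0.01,0,0,0,255],[0,0,0.02,0,0,0,255],[0,0,0.025,0,0,0,255],[0,0,0.02,0,0,0,255],[0,0,0.015,0,0,0,255],[0,0,0.01,0,0,0,255],[0,0,0,0,0,0,255],[0,0,0,0,0,0,255]]'; python3 -c "
from h import *
show()
crop('scene','s13.png',250,80,400,230,5)
crop('top','t13.png',120,150,240,250,6)
sp('scoop_lip','scene');sp('scoop_lip','top')
o=get_obs();l=np.array(o['tcp_pos'])+Rt(o['ee_rot']).apply([-.112,0,.024]);print(l,proj(l,'scene'))"
```

```text
time_s: 26.15
tcp_pos: [0.439, 0.2936, 0.2194]
ee_rot: [180.0, 0.0, 140.0]
wrist_force: [-0.6, -0.7, -1.9]
finger_gap: 0.0126
t 26.15 p [0.439, 0.2936, 0.2194] rpy [179.98, 0.01, 140.0] q [-40.6, 27.0, 5.5, 107.3, -3.5, 45.9, 16.7] F [-0.6, -0.7, -1.9] gap 0.0126
scoop_lip scene [0.525, 0.222, 0.194] 0.74
scoop_lip top [0.529, 0.219, 0.192] 0.63
scoop_lip top [0.48, 0.266, 0.188] 0.4
[0.52513102 0.22185549 0.19610491] [303.04578285 168.48900417]
```

View pics/s13.png

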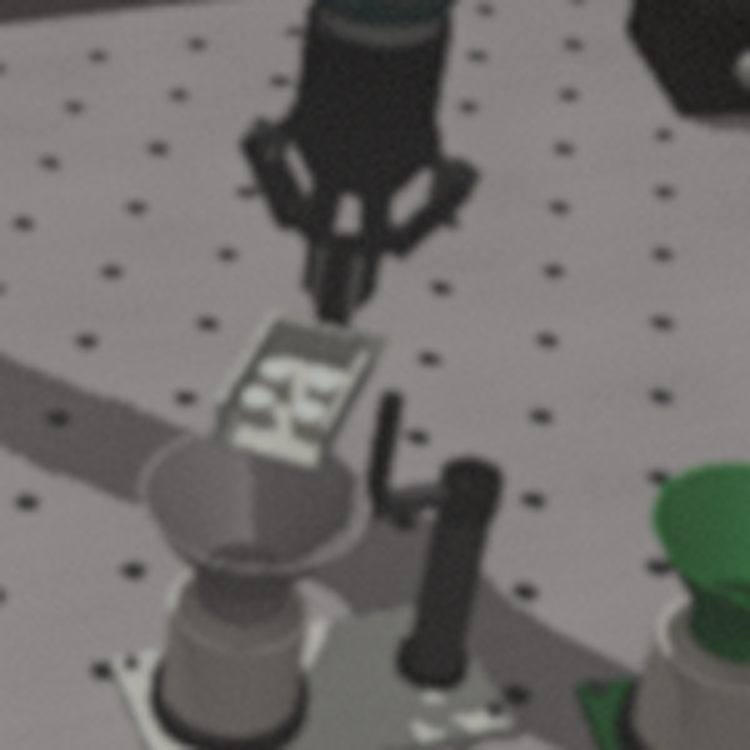

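View pics/t13.png

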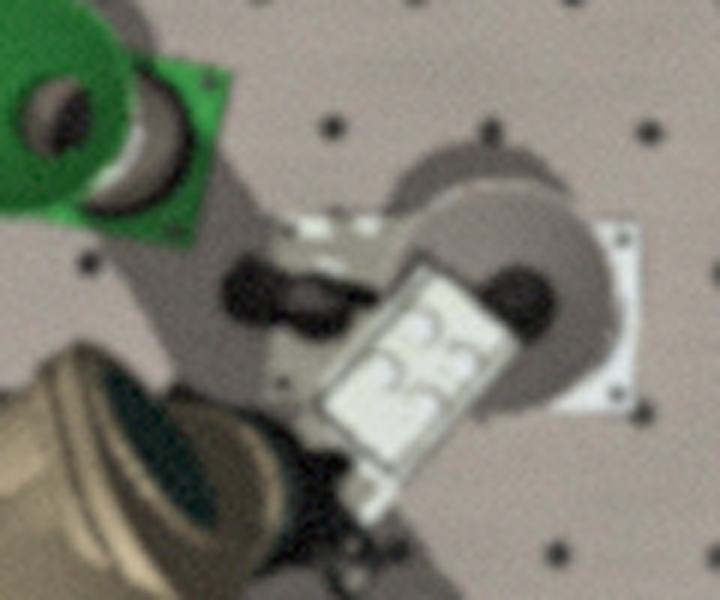

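```bash
python3 -m pendant '[[0,0,0.006,0,0,0,255],[-0.001,0,-0.005,0,2.5,0,255],[-0.002,0,-0.0098,0,5,0,255],[-0.002,0,-0.0098,0,5,0,255],[-0.002,0,-0.0098,0,5,0,255],[-0.001,0,-0.005,0,2.5,0,255],[0,0,0,0,0,0,255]]'; python3 -c "
from h import *
show()
o=get_obs();l=np.array(o['tcp_pos'])+Rt(o['ee_rot']).apply([-.112,0,.024]);print(l)
from ik import fk2,X
P,A=fk2(o['qpos'],X);print(P-o['tcp_pos'],(A.inv()*Rt(o['ee_rot'])).as_rotvec(degrees=True))"
```

```text
time_s: 27.05
tcp_pos: [0.4514, 0.2827, 0.2505]
ee_rot: [180.0, -19.9, 139.7]
wrist_force: [0.2, -0.6, -1.6]
finger_gap: 0.0125
t 27.05 p [0.4514, 0.2827, 0.2505] rpy [179.99, -19.91, 139.73] q [-21.5, 30.3, -3.1, 98.5, -18.7, 61.4, 35.9] F [0.2, -0.6, -1.6] gap 0.0125
[0.52549901 0.21994015 0.1898422 ]
[ 0.00394803 -0.00332099 -0.00087657] [ 1.35173574e-14 -1.23246494e-14  2.38541601e-15]
```

```bash
python3 -m pendant '[[-0.0013,0,-0.0059,0,3,0,255],[-0.0013,0,-0.0059,0,3,0,255],[-0.0013,0,-0.0059,0,3,0,255],[-0.0013,0,-0.0059,0,3,0,255],[0,0,0,0,0,0,255],[0,0,0,0,0,0,255],[-0.0009,0,-0.0039,0,2,0,255],[0,0,0,0,0,0,255],[-0.0009,0,-0.0039,0,2,0,255],[0,0,0,0,0,0,255],[0,0,0,0,0,0,255]]'; python3 -c "
from h import *
show()
crop('scene','s14.png',250,80,400,230,5)
o=get_obs();l=np.array(o['tcp_pos'])+Rt(o['ee_rot']).apply([-.112,0,.024]);print(l)"
```

```text
time_s: 28.15
tcp_pos: [0.464, 0.2725, 0.2759]
ee_rot: [-180.0, -35.9, 140.1]
wrist_force: [-0.3, 0.8, -1.0]
finger_gap: 0.0134
t 28.15 p [0.464, 0.2725, 0.2759] rpy [-180.0, -35.93, 140.06] q [-11.2, 36.3, -6.8, 90.3, -26.4, 76.1, 44.3] F [-0.3, 0.8, -1.0] gap 0.0134
[0.52261993 0.22344852 0.19082083]
```

View pics/s14.png

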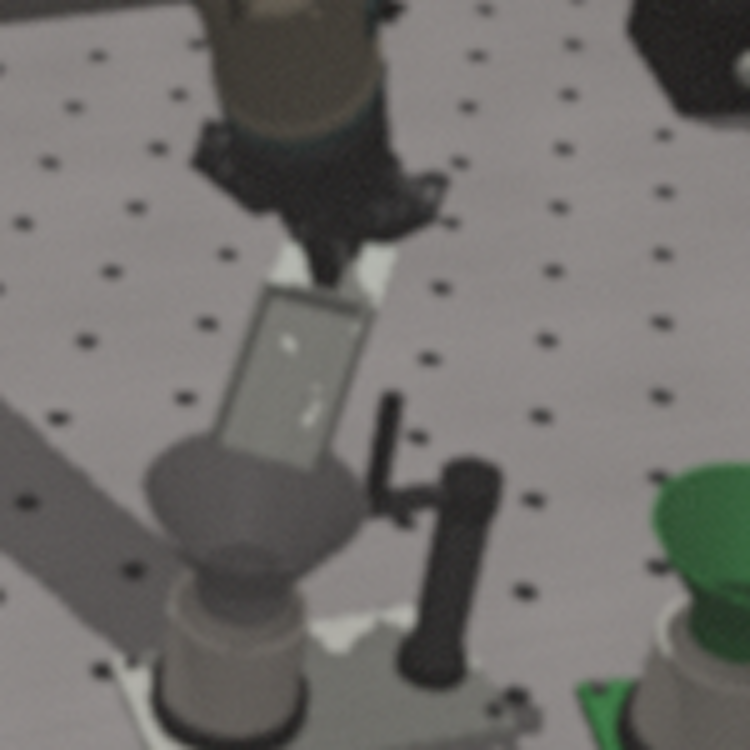

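```bash
python3 -m pendant '[[-0.0013,0,-0.0059,0,3,0,255],[-0.0013,0,-0.0059,0,3,0,255],[-0.0013,0,-0.0059,0,3,0,255],[-0.0013,0,-0.0059,0,3,0,255],[-0.0013,0,-0.0059,0,3,0,255],[-0.0013,0,-0.0059,0,3,0,255],[0,0,0,0,0,0,255],[0,0,0,0,0,0,255],[0,0,-0.03,0,0,0,255],[0,0,-0.03,0,0,0,255],[0,0,0,0,0,0,255]]'; python3 -c "
from h import *
show()
crop('scene','s15.png',230,60,410,240,4)
crop('top','t15.png',100,130,280,280,4)
sp('media0','scene');sp('media0','top')"
```

```text
time_s: 29.3
tcp_pos: [0.527, 0.2204, 0.3332]
ee_rot: [179.7, -53.6, 140.1]
wrist_force: [0.5, 0.2, -1.6]
finger_gap: 0.0129
t 29.3 p [0.527, 0.2204, 0.3332] rpy [179.67, -53.63, 140.15] q [-0.6, 46.7, -9.3, 71.4, -31.7, 100.2, 46.0] F [0.5, 0.2, -1.6] gap 0.0129
media0 scene [0.566, 0.026, 0.006] 0.58
media0 scene [0.66, 0.004, 0.008] 0.51
media0 scene [0.533, 0.212, 0.275] 0.39
media0 scene [0.435, -0.016, 0.01] 0.38
```

View pics/s15.png

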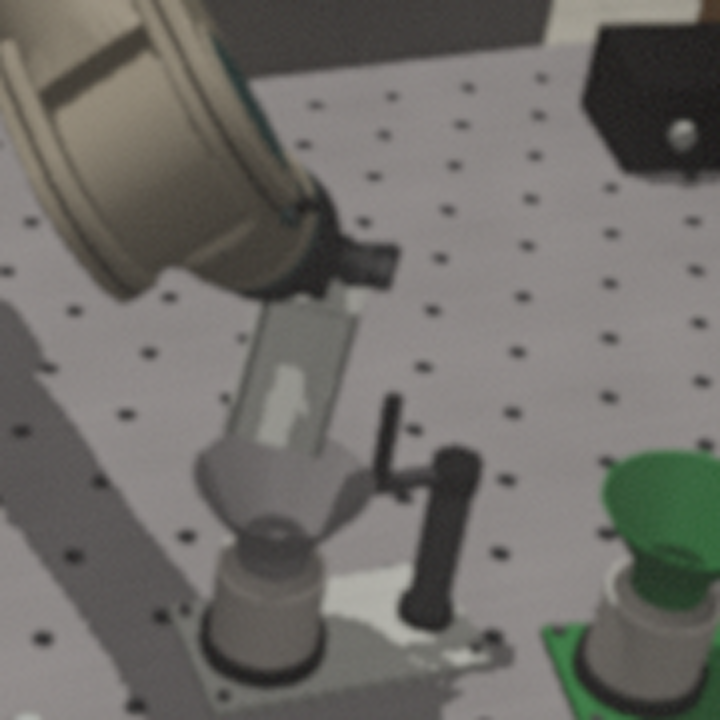

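View pics/t15.png

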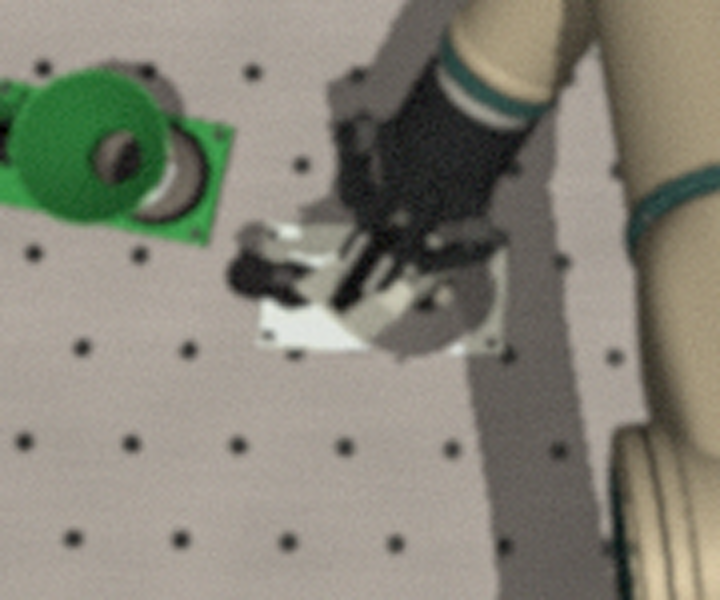

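```bash
python3 -m pendant '[[0.03,0,-0.022,0,0,0,255],[0.03,0,-0.022,0,0,0,255],[0,0,0,0,-6,0,255],[0,0,0,0,-6,0,255],[0,0,0,0,-6,0,255],[0,0,0,0,-6,0,255],[0,0,0,0,-6,0,255],[0,0,0,0,-6,0,255],[0,0,0,0,-6,0,255],[0,0,0,0,-6,0,255],[0,0,0,0,-5.6,0,255],[0,0,0,0,0,0,255]]'; python3 -c "
from h import *
show()
crop('top','t16.png',100,130,280,280,4)
crop('scene','s16.png',0,0,512,384,1.5)
go([.62,-.17,.35],[180,0,-2])"
```

```text
time_s: 30.7
tcp_pos: [0.5206, 0.2257, 0.4062]
ee_rot: [180.0, -0.6, 140.5]
wrist_force: [0.5, 1.1, -1.5]
finger_gap: 0.0131
t 30.7 p [0.5206, 0.2257, 0.4062] rpy [179.97, -0.56, 140.53] q [-25.6, 21.0, -0.6, 84.5, -0.3, 74.7, 24.5] F [0.5, 1.1, -1.5] gap 0.0131
shift now-axes [-0.3258, -0.2391, 0.0527] len 0.4076
turn [-0.7, -0.16, 142.15] shift in target axes [0.1101, 0.3885, 0.0555]
```

View pics/t16.png

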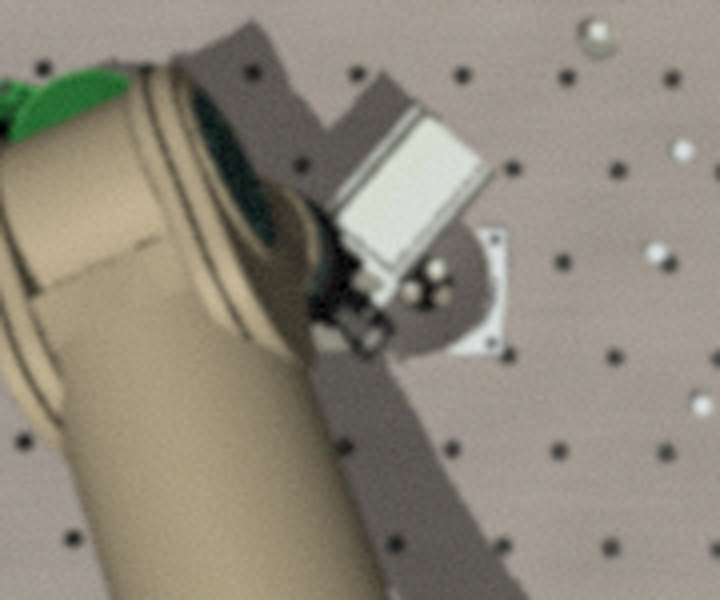

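View pics/s16.png

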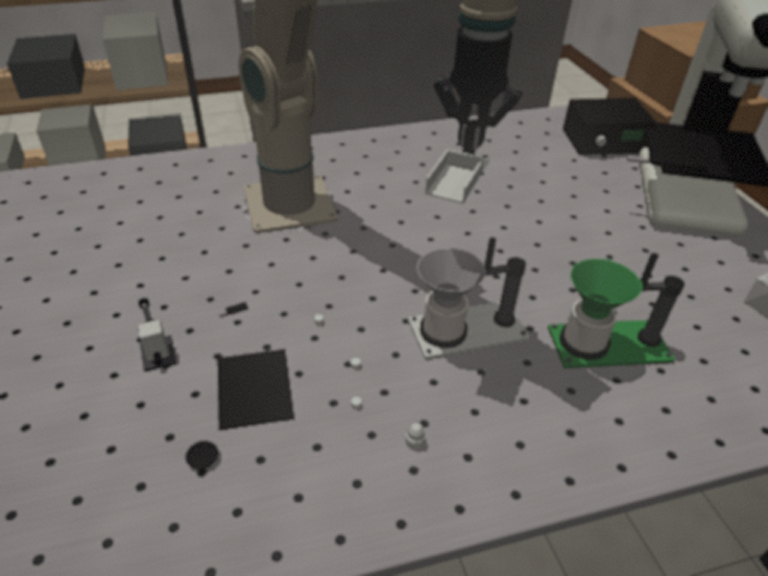

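```bash
python3 -m pendant '[[-0.015,-0.011,0.002,0,0,0,255],[-0.03,-0.022,0.005,0,0,0,255],[-0.03,-0.022,0.005,0,0,0,255],[-0.03,-0.022,0.005,0,0,0,255],[-0.03,-0.022,0.005,0,0,0,255],[-0.03,-0.022,0.005,0,0,0,255],[-0.03,-0.022,0.005,0,0,0,255],[-0.03,-0.022,0.005,0,0,0,255],[-0.03,-0.022,0.005,0,0,0,255],[-0.03,-0.022,0.005,0,0,0,255],[-0.03,-0.022,0.005,0,0,0,255],[-0.012,-0.008,0,0,0,0,255]]'; python3 -m pendant '[[0,0,0,-0.7,0,6,255],[0,0,0,0,0,8,255],[0,0,0,0,0,8,255],[0,0,0,0,0,8,255],[0,0,0,0,0,8,255],[0,0,0,0,0,8,255],[0,0,0,0,0,8,255],[0,0,0,0,0,8,255],[0,0,0,0,0,8,255],[0,0,0,0,0,8,255],[0,0,0,0,0,8,255],[0,0,0,0,0,8,255],[0,0,0,0,0,8,255],[0,0,0,0,0,8,255],[0,0,0,0,0,8,255],[0,0,0,0,0,8,255],[0,0,0,0,0,8,255],[0,0,0,0,0,8,255],[0,0,0,0,0,0,255]]'; python3 -c "
from h import *
show()
sp('mat','scene');sp('mat','top')
crop('scene','s17.png',120,120,280,280,4)
go([.6295,-.1764,.034],[180,0,-2])"
```

```text
time_s: 32.0
tcp_pos: [0.6202, -0.1789, 0.3492]
ee_rot: [-179.8, -0.5, 139.5]
wrist_force: [-0.5, -0.5, -1.6]
finger_gap: 0.013
time_s: 33.9
tcp_pos: [0.6216, -0.172, 0.3506]
ee_rot: [-179.2, -0.1, -2.1]
wrist_force: [-0.2, 0.1, -0.4]
finger_gap: 0.013
t 33.9 p [0.6216, -0.172, 0.3506] rpy [-179.19, -0.06, -2.05] q [-9.0, 35.1, 41.5, 78.5, -24.0, 75.3, -58.6] F [-0.2, 0.1, -0.4] gap 0.013
mat scene [0.567, -0.17, 0.004] 0.81
mat top [0.568, -0.166, 0.002] 0.98
mat top [0.441, -0.326, -0.0] 0.43
shift now-axes [0.0075, 0.0088, 0.317] len 0.3172
turn [-0.81, -0.11, 0.16] shift in target axes [0.0081, 0.0043, 0.3171]
```

View pics/s17.png

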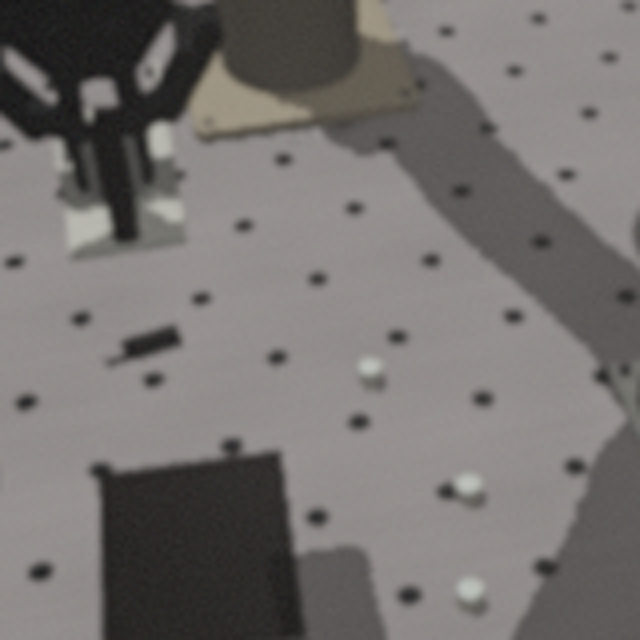

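```bash
python3 -m pendant '[[-0.003,0,0.03,-0.8,0,0,255],[0,0,0.04,0,0,0,255],[0,0,0.04,0,0,0,255],[0,0,0.04,0,0,0,255],[0,0,0.04,0,0,0,255],[0,0,0.04,0,0,0,255],[0,0,0.04,0,0,0,255],[0,0,0.02,0,0,0,255],[0,0,0.015,0,0,0,255],[0,0,0,0,0,0,255],[0,0,0,0,0,0,255]]'; python3 -c "
from h import *
show()
go([.6185,-.172,.034],[180,0,-2])"
```

```text
time_s: 35.15
tcp_pos: [0.6201, -0.1719, 0.0473]
ee_rot: [180.0, -0.2, -2.0]
wrist_force: [0.5, -0.7, -1.4]
finger_gap: 0.0129
t 35.15 p [0.6201, -0.1719, 0.0473] rpy [179.95, -0.23, -1.96] q [-4.1, 52.4, 30.0, 96.4, -36.9, 41.2, -47.3] F [0.5, -0.7, -1.4] gap 0.0129
shift now-axes [-0.0016, 0.0002, 0.0133] len 0.0134
turn [0.05, -0.23, 0.04] shift in target axes [-0.0016, 0.0002, 0.0133]
```

```bash
python3 -m pendant '[[-0.001,0,0.006,0,0,0,255],[0,0,0.005,0,0,0,255],[0,0,0.003,0,0,0,255],[0,0,0,0,0,0,255],[0,0,0,0,0,0,255]]'; python3 -c "
from h import *
show()"
```

```text
time_s: 35.65
tcp_pos: [0.6185, -0.1712, 0.0326]
ee_rot: [180.0, -0.1, -2.0]
wrist_force: [-0.4, -0.1, -1.9]
finger_gap: 0.0133
t 35.65 p [0.6185, -0.1712, 0.0326] rpy [179.97, -0.15, -1.98] q [-3.7, 53.4, 29.1, 96.8, -37.7, 39.8, -46.7] F [-0.4, -0.1, -1.9] gap 0.0133
```

```bash
python3 -m pendant '[[0,0,0.002,0,0,0,255],[0,0,0,0,0,0,255],[0,0,0,0,0,0,255]]';  python3 -m pendant '[[0,0,0,0,0,0,160],[0,0,0,0,0,0,60],[0,0,0,0,0,0,60],[0,0,0,0,0,0,60],[0,0,-0.01,0,0,0,60],[0,0,-0.03,0,0,0,60],[0,0,-0.04,0,0,0,60],[0,0,-0.04,0,0,0,60],[0,0,0,0,0,0,60]]'; python3 -c "
from h import *
show()
crop('scene','s18.png',120,180,260,320,5)
crop('top','t18.png',250,130,350,250,5)
for c in('scene','top'):
  sp('media4',c);sp('scoop',c);sp('scoop_grip',c);sp('mat',c)"
```

```text
time_s: 35.95
tcp_pos: [0.6188, -0.1714, 0.031]
ee_rot: [180.0, -0.2, -2.0]
wrist_force: [0.8, -0.0, 2.1]
finger_gap: 0.0128
time_s: 36.85
tcp_pos: [0.6215, -0.1735, 0.1571]
ee_rot: [179.8, -0.7, -2.0]
wrist_force: [-0.3, 0.1, 0.3]
finger_gap: 0.0652
t 36.85 p [0.6215, -0.1735, 0.1571] rpy [179.78, -0.75, -2.0] q [-7.2, 44.7, 35.7, 93.3, -31.6, 51.6, -51.5] F [-0.3, 0.1, 0.3] gap 0.0652
media4 scene [0.436, -0.016, 0.012] 0.54
media4 scene [0.565, 0.025, 0.005] 0.43
media4 scene [0.661, 0.005, 0.009] 0.38
media4 scene [0.442, -0.324, 0.003] 0.22
scoop scene [0.569, -0.17, -0.001] 0.81
scoop_grip scene [0.618, -0.173, 0.051] 0.58
scoop_grip scene [0.572, -0.174, 0.0] 0.19
mat scene [0.571, -0.168, 0.002] 0.6
media4 top [0.568, 0.027, 0.009] 0.6
media4 top [0.53, 0.237, 0.025] 0.54
media4 top [0.662, 0.005, 0.009] 0.46
media4 top [0.552, 0.215, 0.025] 0.4
mat top [0.568, -0.168, 0.003] 0.65
mat top [0.357, -0.172, -0.004] 0.48
```

View pics/s18.png

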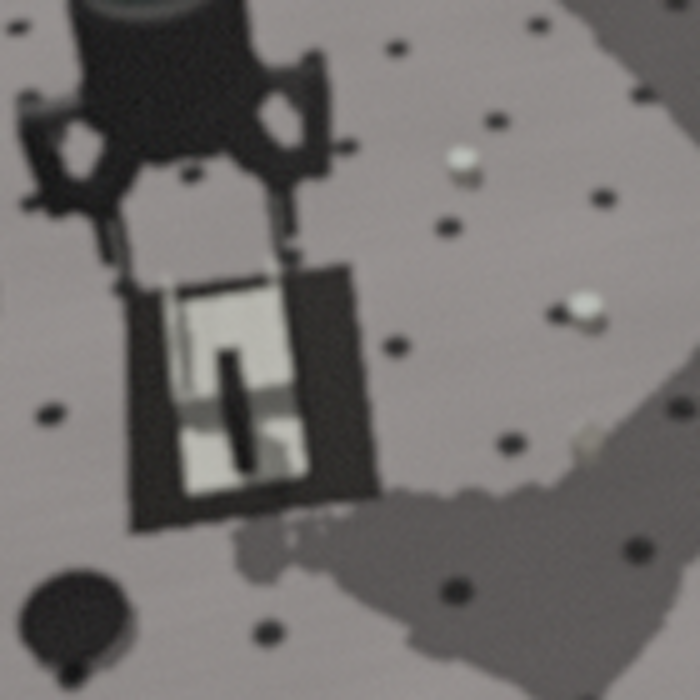

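View pics/t18.png

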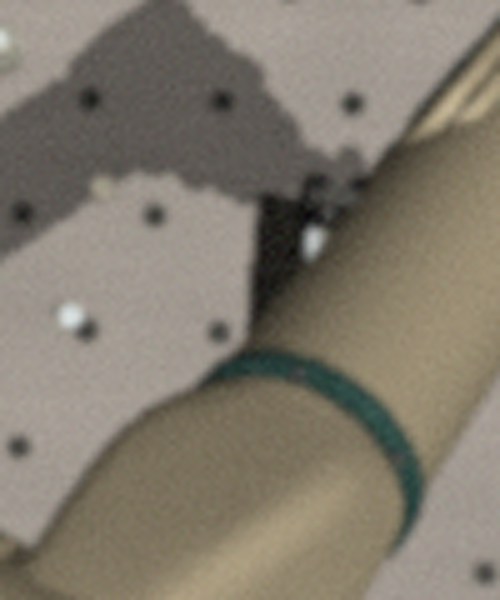

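```bash
python3 -c "
from h import *
go([.6605,.0055,.06],[180,0,-2])"; python3 -m pendant '[[0.011,-0.044,0,0,0.7,0,130],[0.011,-0.044,0,0,0,0,130],[0.011,-0.044,0,0,0,0,130],[0.011,-0.044,0,0,0,0,130],[0,0,0.04,0,0,0,130],[0,0,0.04,0,0,0,130],[0,0,0,0,0,0,130]]'; python3 -c "
from h import *
show()
crop('scene','s19.png',180,180,300,300,5)
sp('media4','scene')
go([.6605,.0055,.004],[180,0,-2])"
```

```text
shift now-axes [0.0366, -0.1781, 0.0897] len 0.2027
turn [0.02, -0.06, 0.0] shift in target axes [0.0366, -0.178, 0.0897]
time_s: 38.05
tcp_pos: [0.6649, 0.0045, 0.0652]
ee_rot: [180.0, -0.2, -1.9]
wrist_force: [-0.4, -0.3, -0.4]
finger_gap: 0.0419
t 38.05 p [0.6649, 0.0045, 0.0652] rpy [179.99, -0.21, -1.94] q [-20.8, 52.9, 32.7, 92.3, -37.0, 45.8, -64.0] F [-0.4, -0.3, -0.4] gap 0.0419
media4 scene [0.567, 0.025, 0.004] 0.53
media4 scene [0.436, -0.019, 0.012] 0.43
media4 scene [0.662, 0.002, 0.007] 0.37
shift now-axes [-0.0095, -0.0029, 0.0667] len 0.0674
turn [0.07, -0.77, -0.04] shift in target axes [-0.0086, -0.0029, 0.0668]
```

View pics/s19.png

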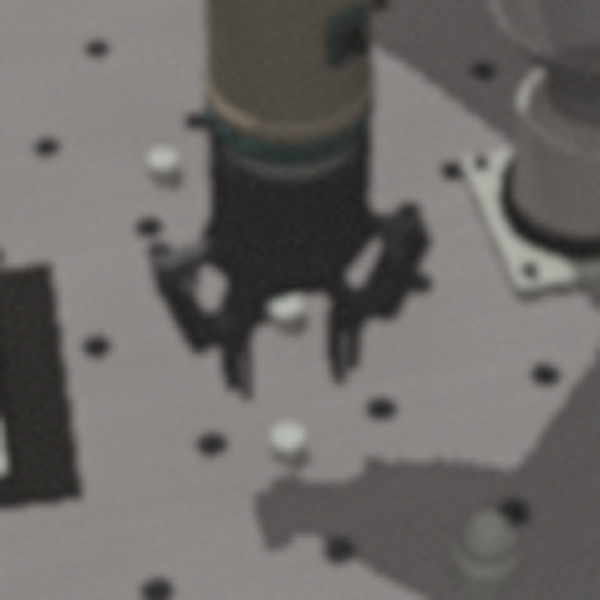

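```bash
python3 -m pendant '[[-0.006,-0.001,0.02,0,0,0,130],[0,0,0.02,0,0,0,130],[0,0,0.01,0,0,0,130],[0,0,0,0,0,0,130],[0,0,0,0,0,0,130]]';python3 -c "
from h import *
show()
crop('scene','s20.png',180,180,300,300,5)
go([.661,.004,.004],[180,0,-2])"
```

```text
time_s: 38.65
tcp_pos: [0.6653, 0.0036, 0.0225]
ee_rot: [180.0, -1.0, -2.0]
wrist_force: [0.1, -0.0, 0.3]
finger_gap: 0.0421
t 38.65 p [0.6653, 0.0036, 0.0225] rpy [179.96, -0.98, -2.01] q [-19.7, 55.7, 30.3, 93.7, -39.5, 40.7, -61.9] F [0.1, -0.0, 0.3] gap 0.0421
shift now-axes [-0.0047, -0.0001, 0.0185] len 0.0191
turn [0.04, -1.0, -0.0] shift in target axes [-0.0044, -0.0001, 0.0186]
```

View pics/s20.png

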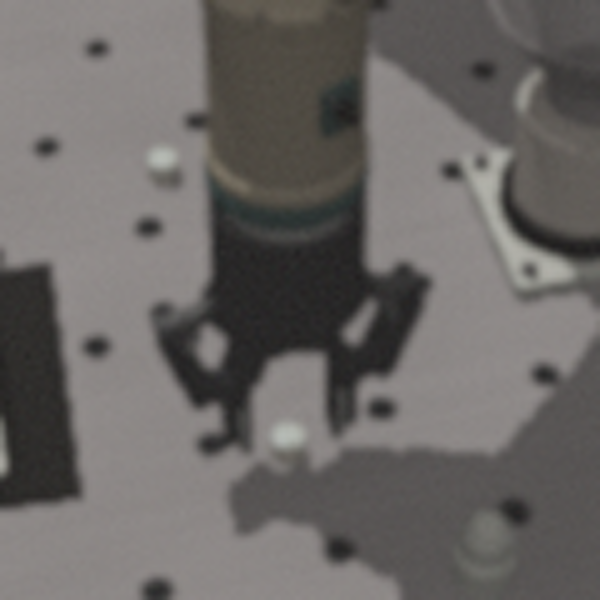

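```bash
python3 -m pendant '[[-0.004,0,0.009,0,-1,0,130],[0,0,0.009,0,0,0,130],[0,0,0,0,0,0,130]]';python3 -m pendant '[[0,0,0,0,0,0,255],[0,0,0,0,0,0,255],[0,0,0,0,0,0,255],[0,0,0,0,0,0,255]]' 40;python3 -m pendant '[[0,0,-0.02,0,0,0,255],[0,0,-0.04,0,0,0,255],[0,0,0,0,0,0,255]]';python3 -c "
from h import *
show()
crop('scene','s21.png',180,180,300,300,5)"
```

```text
time_s: 39.0
tcp_pos: [0.6591, 0.0047, 0.0012]
ee_rot: [180.0, 0.3, -2.0]
wrist_force: [-0.6, -0.1, 0.1]
finger_gap: 0.042
time_s: 39.4
tcp_pos: [0.6604, 0.0043, 0.003]
ee_rot: [180.0, 0.1, -2.0]
wrist_force: [0.2, 0.5, 0.1]
finger_gap: 0.0159
time_s: 39.7
tcp_pos: [0.6641, 0.0033, 0.0679]
ee_rot: [179.9, -0.4, -2.0]
wrist_force: [1.2, -0.3, 0.9]
finger_gap: 0.0162
t 39.7 p [0.6641, 0.0033, 0.0679] rpy [179.93, -0.36, -1.99] q [-21.0, 52.6, 33.0, 92.6, -37.0, 45.8, -63.9] F [1.2, -0.3, 0.9] gap 0.0162
```

View pics/s21.png

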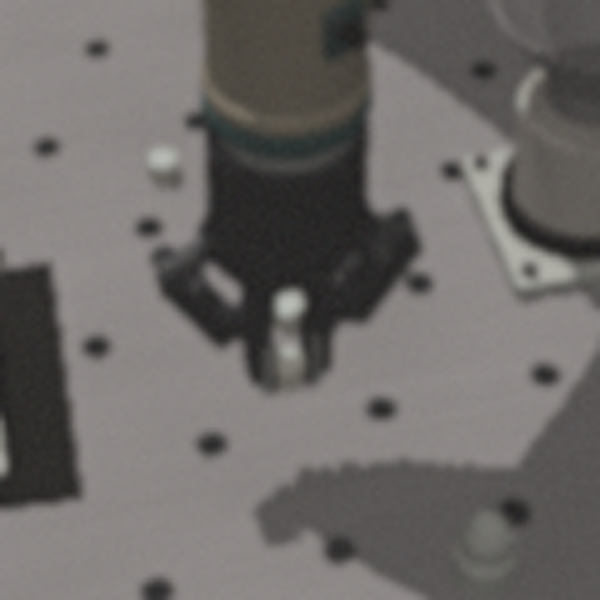

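```bash
python3 -m pendant '[[0,0,-0.045,0,0,0,255],[0,0,-0.045,0,0,0,255],[0,0,-0.045,0,0,0,255],[0,0,-0.045,0,0,0,255],[0,0,-0.045,0,0,0,255],[-0.023,-0.034,0,0,0,0,255],[-0.023,-0.034,0,0,0,0,255],[-0.023,-0.034,0,0,0,0,255],[-0.023,-0.034,0,0,0,0,255],[-0.023,-0.034,0,0,0,0,255],[-0.023,-0.034,0,0,0,0,255],[0,0,0,0,0,0,255],[0,0,0,0,0,0,255]]';python3 -c "
from h import *
show()
crop('scene','s22.png',230,80,380,230,4)
go([.534,.213,.178],[180,0,-2])"
```

```text
time_s: 41.05
tcp_pos: [0.5292, 0.2144, 0.2874]
ee_rot: [179.9, 0.2, -1.8]
wrist_force: [0.7, -1.0, -0.3]
finger_gap: 0.0163
t 41.05 p [0.5292, 0.2144, 0.2874] rpy [179.95, 0.22, -1.81] q [-52.6, 32.1, 44.9, 96.3, -25.1, 62.4, -91.9] F [0.7, -1.0, -0.3] gap 0.0163
shift now-axes [0.0043, -0.0005, 0.1096] len 0.1097
turn [0.08, 0.18, 0.03] shift in target axes [0.004, -0.0003, 0.1096]
```

View pics/s22.png

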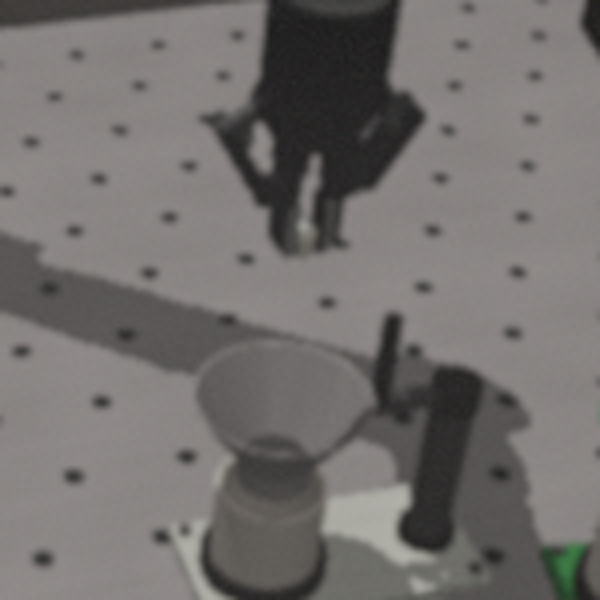

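```bash
python3 -m pendant '[[0.004,0,0.04,0,0,0,255],[0,0,0.04,0,0,0,255],[0,0,0.024,0,0,0,255],[0,0,0,0,0,0,255],[0,0,0,0,0,0,255]]';python3 -m pendant '[[0,0,0,0,0,0,170],[0,0,0,0,0,0,130],[0,0,0,0,0,0,130],[0,0,-0.03,0,0,0,130],[0,0,-0.04,0,0,0,130],[0,0,-0.03,0,0,0,130],[0,0,0,0,0,0,130]]';python3 -c "
from h import *
show()
crop('scene','s23.png',160,80,380,300,3)
sp('media4','scene')
go([.567,.026,.20],[180,0,-2])"
```

```text
time_s: 41.6
tcp_pos: [0.5349, 0.2114, 0.1845]
ee_rot: [179.9, 0.1, -2.1]
wrist_force: [-0.1, -0.4, 0.4]
finger_gap: 0.0158
time_s: 42.3
tcp_pos: [0.537, 0.2132, 0.289]
ee_rot: [-179.8, -0.3, -2.0]
wrist_force: [0.5, -0.1, 0.3]
finger_gap: 0.0421
t 42.3 p [0.537, 0.2132, 0.289] rpy [-179.81, -0.33, -1.98] q [-52.1, 32.3, 45.0, 95.7, -25.4, 62.3, -91.6] F [0.5, -0.1, 0.3] gap 0.0421
media4 scene [0.566, 0.022, 0.004] 0.55
media4 scene [0.436, -0.018, 0.007] 0.43
media4 scene [0.763, 0.08, 0.0] 0.16
shift now-axes [0.0393, 0.1862, 0.0846] len 0.2083
turn [-0.06, 0.09, 0.04] shift in target axes [0.0393, 0.1861, 0.0849]
```

View pics/s23.png

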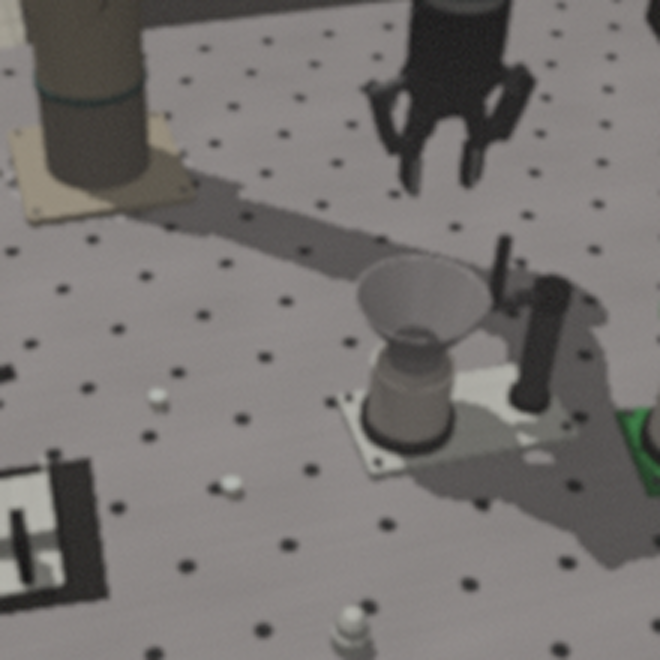

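```bash
python3 -m pendant '[[0.006,0.0375,0,0,0,0,130],[0.006,0.0375,0,0,0,0,130],[0.006,0.0375,0,0,0,0,130],[0.006,0.0375,0,0,0,0,130],[0.006,0.0375,0,0,0,0,130],[0,0,0.045,0,0,0,130],[0,0,0.045,0,0,0,130],[0,0,0.045,0,0,0,130],[0,0,0.045,0,0,0,130],[0,0,0.045,0,0,0,130],[0,0,0,0,0,0,130],[0,0,0,0,0,0,130]]';python3 -c "
from h import *
show()
crop('scene','s24.png',180,160,300,280,5)
go([.567,.0255,.003],[180,0,-2])"
```

```text
time_s: 43.6
tcp_pos: [0.5562, 0.024, 0.0587]
ee_rot: [179.9, 0.3, -2.0]
wrist_force: [-0.0, -0.7, 0.4]
finger_gap: 0.0417
t 43.6 p [0.5562, 0.024, 0.0587] rpy [179.94, 0.3, -2.03] q [-24.0, 46.8, 30.0, 110.0, -40.1, 34.4, -59.6] F [-0.0, -0.7, 0.4] gap 0.0417
shift now-axes [0.0094, -0.0019, 0.0571] len 0.0579
turn [0.05, 0.1, -0.02] shift in target axes [0.0093, -0.0019, 0.0571]
```

View pics/s24.png

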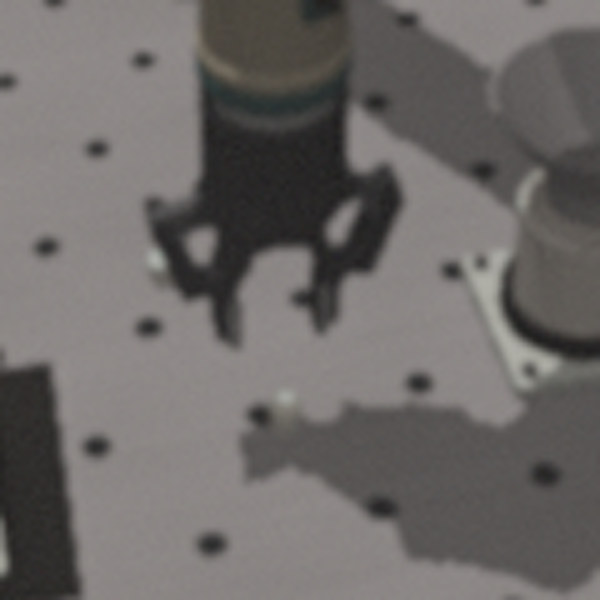

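```bash
python3 -m pendant '[[0.010,-0.002,0.01,0,0,0,130],[0,0,0.01,0,0,0,130],[0,0,0.01,0,0,0,130],[0,0,0,0,0,0,130],[0,0,0,0,0,0,130]]';python3 -c "
from h import *
show()
go([.567,.0255,.003],[180,0,-2])"
```

```text
time_s: 44.15
tcp_pos: [0.5666, 0.0261, 0.0288]
ee_rot: [180.0, 0.2, -2.0]
wrist_force: [1.4, -0.1, 1.0]
finger_gap: 0.0418
t 44.15 p [0.5666, 0.0261, 0.0288] rpy [179.97, 0.2, -2.0] q [-22.6, 49.8, 27.8, 108.9, -41.9, 32.1, -58.5] F [1.4, -0.1, 1.0] gap 0.0418
shift now-axes [0.0005, 0.0005, 0.0258] len 0.0258
turn [0.03, 0.2, 0.0] shift in target axes [0.0004, 0.0006, 0.0258]
```

```bash
python3 -m pendant '[[0,0,0.013,0,0,0,130],[0,0,0.012,0,0,0,130],[0,0,0,0,0,0,130]]';python3 -m pendant '[[0,0,0,0,0,0,255],[0,0,0,0,0,0,255],[0,0,0,0,0,0,255],[0,0,0,0,0,0,255]]' 40;python3 -m pendant '[[0,0,-0.02,0,0,0,255],[0,0,-0.04,0,0,0,255],[0,0,-0.045,0,0,0,255],[0,0,-0.045,0,0,0,255],[0,0,-0.045,0,0,0,255],[0,0,-0.045,0,0,0,255],[0,0,-0.045,0,0,0,255],[0,0,0,0,0,0,255]]';python3 -c "
from h import *
show()
crop('scene','s25.png',160,80,380,300,3)
go([.534,.213,.288],[180,0,-2])"
```

```text
time_s: 44.45
tcp_pos: [0.5654, 0.0263, 0.0021]
ee_rot: [180.0, 0.4, -2.0]
wrist_force: [0.2, -0.9, -0.6]
finger_gap: 0.0419
time_s: 44.85
tcp_pos: [0.5671, 0.0261, 0.0043]
ee_rot: [180.0, 0.1, -2.0]
wrist_force: [0.2, -0.4, -0.7]
finger_gap: 0.0152
time_s: 45.65
tcp_pos: [0.5712, 0.0251, 0.2953]
ee_rot: [-180.0, -0.5, -2.0]
wrist_force: [0.4, -0.2, 0.3]
finger_gap: 0.0159
t 45.65 p [0.5712, 0.0251, 0.2953] rpy [-179.97, -0.52, -1.99] q [-33.5, 31.3, 45.2, 96.3, -24.7, 62.3, -73.0] F [0.4, -0.2, 0.3] gap 0.0159
shift now-axes [-0.0418, -0.1858, 0.0042] len 0.1904
turn [-0.05, -0.22, 0.03] shift in target axes [-0.0419, -0.1857, 0.0042]
```

View pics/s25.png

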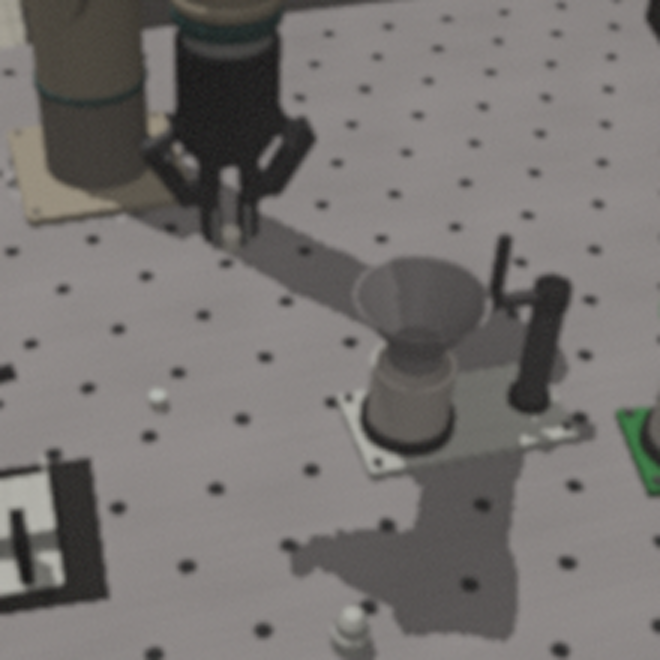

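Held. To the funnel and drop.

```bash
python3 -m pendant '[[-0.008,-0.037,0,0,0,0,255],[-0.008,-0.037,0,0,0,0,255],[-0.008,-0.037,0,0,0,0,255],[-0.008,-0.037,0,0,0,0,255],[-0.008,-0.037,0,0,0,0,255],[0,0,0,0,0,0,255],[0,0,0,0,0,0,255]]';python3 -c "
from h import *
show()
go([.534,.213,.185],[180,0,-2])"
```

```text
time_s: 46.4
tcp_pos: [0.533, 0.2132, 0.2876]
ee_rot: [179.9, 0.3, -1.8]
wrist_force: [0.7, -0.7, -0.3]
finger_gap: 0.0161
t 46.4 p [0.533, 0.2132, 0.2876] rpy [179.89, 0.29, -1.85] q [-52.5, 32.6, 45.5, 95.8, -25.5, 62.9, -91.3] F [0.7, -0.7, -0.3] gap 0.0161
shift now-axes [0.0016, -0.0, 0.1025] len 0.1026
turn [0.11, 0.29, 0.15] shift in target axes [0.001, 0.0002, 0.1026]
```

```bash
python3 -m pendant '[[0.001,0,0.04,0,0,0,255],[0,0,0.04,0,0,0,255],[0,0,0.023,0,0,0,255],[0,0,0,0,0,0,255],[0,0,0,0,0,0,255]]';python3 -m pendant '[[0,0,0,0,0,0,170],[0,0,0,0,0,0,130],[0,0,0,0,0,0,130],[0,0,-0.03,0,0,0,130],[0,0,-0.04,0,0,0,130],[0,0,-0.03,0,0,0,130],[-0.01,0.04,0,0,0,0,130],[-0.015,0.045,0,0,0,0,130],[-0.015,0.045,0,0,0,0,130],[-0.02,0.045,0,0,0,0,130],[-0.02,0.04,0,0,0,0,130],[0,0,0,0,0,0,130],[0,0,0,0,0,0,130]]';python3 -c "
from h import *
show()
crop('scene','s26.png',160,80,380,300,3)
crop('top','t26.png',120,130,320,280,4)
sp('media4','scene');sp('media4','top')
go([.436,-.016,.1],[180,0,-2])"
```

```text
time_s: 46.9
tcp_pos: [0.5354, 0.2107, 0.1864]
ee_rot: [179.9, 0.2, -2.1]
wrist_force: [0.8, 0.4, 0.3]
finger_gap: 0.0157
time_s: 48.2
tcp_pos: [0.4479, -0.0001, 0.2872]
ee_rot: [-179.9, 0.1, -2.1]
wrist_force: [0.6, 0.5, 0.3]
finger_gap: 0.0416
t 48.2 p [0.4479, -0.0001, 0.2872] rpy [-179.93, 0.06, -2.11] q [-39.8, 20.8, 49.4, 114.0, -19.6, 53.8, -72.5] F [0.6, 0.5, 0.3] gap 0.0416
media4 scene [0.436, -0.019, 0.012] 0.4
media4 top [0.535, 0.212, 0.17] 0.75
media4 top [0.546, 0.231, 0.027] 0.47
shift now-axes [-0.0114, 0.018, 0.1864] len 0.1876
turn [0.03, 0.14, 0.16] shift in target axes [-0.0118, 0.0181, 0.1864]
```

View pics/s26.png

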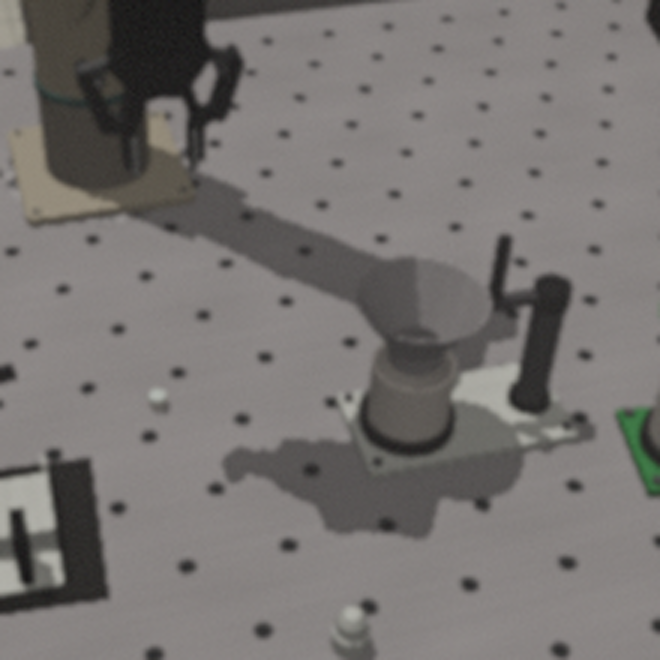

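View pics/t26.png

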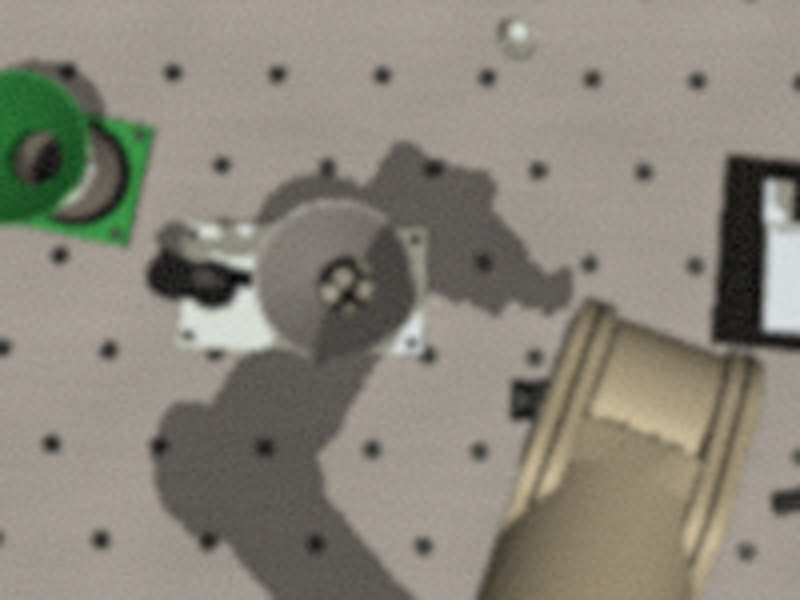

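```bash
python3 -m pendant '[[-0.012,0.017,0.03,0,0,0,130],[0,0,0.045,0,0,0,130],[0,0,0.045,0,0,0,130],[0,0,0.045,0,0,0,130],[0,0,0.045,0,0,0,130],[0,0,0.03,0,0,0,130],[0,0,0,0,0,0,130],[0,0,0,0,0,0,130]]';python3 -c "
from h import *
show()
crop('scene','s27.png',150,130,270,250,5)
go([.436,-.016,.003],[180,0,-2])"
```

```text
time_s: 49.2
tcp_pos: [0.4347, -0.0162, 0.0464]
ee_rot: [180.0, 0.2, -2.0]
wrist_force: [0.4, 0.3, 0.2]
finger_gap: 0.042
t 49.2 p [0.4347, -0.0162, 0.0464] rpy [179.98, 0.21, -1.97] q [-15.3, 41.2, 20.3, 128.8, -48.5, 17.8, -44.6] F [0.4, 0.3, 0.2] gap 0.042
shift now-axes [0.0006, -0.0003, 0.0442] len 0.0442
turn [0.04, 0.08, 0.04] shift in target axes [0.0006, -0.0003, 0.0442]
```

View pics/s27.png

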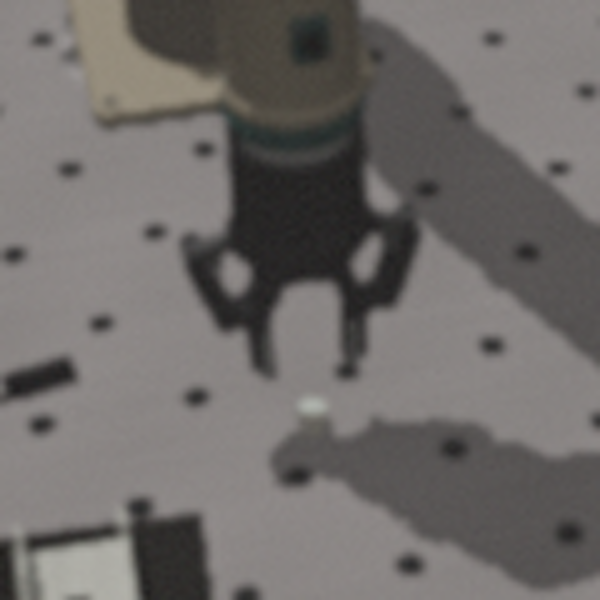

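```bash
python3 -m pendant '[[0,0,0.012,0,0,0,130],[0,0,0.01,0,0,0,130],[0,0,0,0,0,0,130],[0,0,0,0,0,0,130]]';python3 -c "
from h import *
show()
go([.436,-.016,.003],[180,0,-2])"
```

```text
time_s: 49.65
tcp_pos: [0.4355, -0.0161, 0.0257]
ee_rot: [180.0, 0.0, -1.9]
wrist_force: [-0.4, 0.8, 1.0]
finger_gap: 0.042
t 49.65 p [0.4355, -0.0161, 0.0257] rpy [179.97, 0.02, -1.95] q [-13.1, 43.4, 17.1, 129.1, -53.5, 14.5, -39.8] F [-0.4, 0.8, 1.0] gap 0.042
shift now-axes [0.0005, -0.0002, 0.0227] len 0.0227
turn [0.03, 0.02, 0.05] shift in target axes [0.0005, -0.0001, 0.0227]
```

```bash
python3 - <<'E'
from ik import *
q0=np.array([-13.1,43.4,17.1,129.1,-53.5,14.5,-39.8])
for yaw in range(-60,121,20):
    A=R.from_euler("xyz",[180,0,yaw],degrees=True);b=None
    for k,st in enumerate((q0,q0*[1,1,-1,1,-1,1,1]+[0,0,0,0,0,3,0],np.array([0,40,0,125,0,17,0.]),np.array([20,50,60,115,-60,40,0]),np.array([-20,50,-60,115,60,40,0.]))):
        for z in (.003,):
            q,e,er=ik(np.array([.436,-.016,z]),A,st,.0005);m=np.minimum(q-LO,HI-q).min()
            if e<.001 and er<.3 and (b is None or m>b[0]): b=(m,q)
    print(yaw,b and (round(b[0],1),np.round(b[1]).tolist()))
E
```

```text
-60 (np.float64(13.3), [31.0, 56.0, -51.0, 128.0, 79.0, 41.0, 131.0])
-40 (np.float64(13.3), [32.0, 56.0, -52.0, 128.0, 79.0, 42.0, 150.0])
-20 (np.float64(0.5), [39.0, 66.0, -68.0, 128.0, 82.0, 59.0, 168.0])
0 (np.float64(0.5), [10.0, 46.0, -17.0, 129.0, 60.0, 14.0, -151.0])
20 (np.float64(0.5), [10.0, 46.0, -17.0, 129.0, 60.0, 14.0, -131.0])
40 (np.float64(0.5), [10.0, 46.0, -17.0, 129.0, 60.0, 14.0, -111.0])
60 (np.float64(0.5), [10.0, 46.0, -17.0, 129.0, 60.0, 14.0, -91.0])
80 (np.float64(0.5), [10.0, 46.0, -17.0, 129.0, 60.0, 14.0, -71.0])
100 (np.float64(0.5), [10.0, 46.0, -17.0, 129.0, 60.0, 14.0, -51.0])
120 (np.float64(0.5), [10.0, 46.0, -17.0, 129.0, 60.0, 14.0, -31.0])
```

```bash
python3 -m pendant '[[0,0,-0.005,0,-6,0,130],[0,0,0,0,-6,0,130],[0,0,0,0,0,0,130],[0,0,0,0,0,0,130]]';python3 -c "
from h import *
show()
o=get_obs()
go([.436,-.016,.005],o['ee_rot'])"
```

```text
time_s: 50.05
tcp_pos: [0.4349, -0.0158, 0.0287]
ee_rot: [-180.0, 11.5, -1.9]
wrist_force: [0.0, -0.3, -0.2]
finger_gap: 0.0418
t 50.05 p [0.4349, -0.0158, 0.0287] rpy [-179.97, 11.5, -1.9] q [-22.0, 49.5, 32.7, 119.0, -42.6, 37.0, -49.8] F [0.0, -0.3, -0.2] gap 0.0418
shift now-axes [0.0058, 0.0002, 0.0231] len 0.0238
turn [0.0, 0.0, 0.0] shift in target axes [0.0058, 0.0002, 0.0231]
```

```bash
python3 -m pendant '[[0.003,0,0.012,0,0,0,130],[0.003,0,0.011,0,0,0,130],[0,0,0,0,0,0,130],[0,0,0,0,0,0,130]]';python3 -m pendant '[[0,0,0,0,0,0,255],[0,0,0,0,0,0,255],[0,0,0,0,0,0,255],[0,0,0,0,0,0,255]]' 40;python3 -m pendant '[[0,0,-0.02,0,0,0,255],[0,0,-0.04,0,0,0,255],[0,0,-0.045,0,0,0,255],[0,0,0,0,6,0,255],[0,0,0,0,5.6,0,255],[0,0,-0.045,0,0,0,255],[0,0,-0.045,0,0,0,255],[0,0,-0.045,0,0,0,255],[0,0,-0.045,0,0,0,255],[0,0,0,0,0,0,255]]';python3 -c "
from h import *
show()
crop('scene','s28.png',160,50,380,270,3)
go([.534,.213,.288],[180,0,-2])"
```

```text
time_s: 50.45
tcp_pos: [0.4351, -0.0161, 0.0044]
ee_rot: [-179.9, 11.7, -2.0]
wrist_force: [-0.9, 0.8, -0.5]
finger_gap: 0.042
time_s: 50.85
tcp_pos: [0.436, -0.0161, 0.005]
ee_rot: [-179.9, 11.6, -2.0]
wrist_force: [-0.4, -0.2, 3.9]
finger_gap: 0.0158
time_s: 51.85
tcp_pos: [0.4605, -0.0179, 0.2923]
ee_rot: [-179.9, -0.5, -2.0]
wrist_force: [0.6, -0.7, -0.3]
finger_gap: 0.0156
t 51.85 p [0.4605, -0.0179, 0.2923] rpy [-179.86, -0.52, -1.97] q [-40.4, 23.2, 55.1, 112.4, -23.3, 55.7, -66.1] F [0.6, -0.7, -0.3] gap 0.0156
shift now-axes [0.0674, -0.2324, 0.0027] len 0.2419
turn [-0.16, -0.27, 0.07] shift in target axes [0.0671, -0.2324, 0.0018]
```

View pics/s28.png

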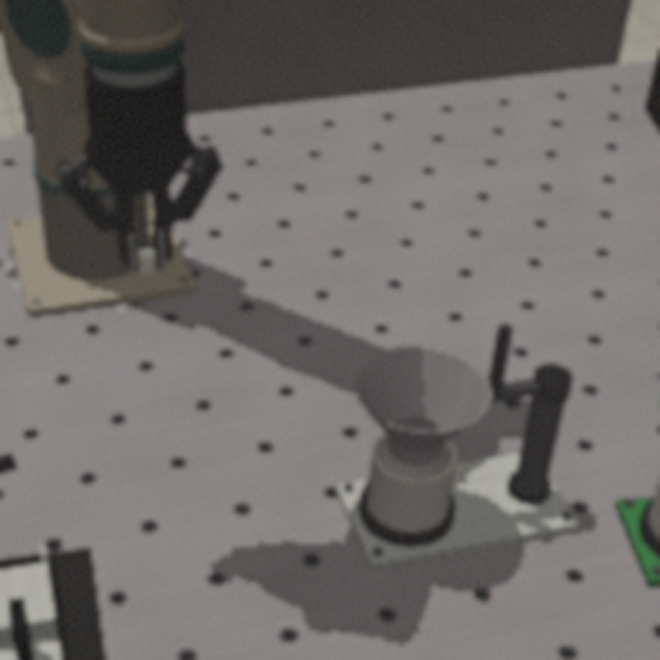

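```bash
python3 -m pendant '[[0.012,-0.038,0,0,0,0,255],[0.012,-0.038,0,0,0,0,255],[0.012,-0.039,0,0,0,0,255],[0.012,-0.039,0,0,0,0,255],[0.012,-0.039,0,0,0,0,255],[0.008,-0.039,0,0,0,0,255],[0,0,0,0,0,0,255],[0,0,0,0,0,0,255]]';python3 -c "
from h import *
show()
go([.534,.213,.185],[180,0,-2])"
```

```text
time_s: 52.7
tcp_pos: [0.5321, 0.2131, 0.2856]
ee_rot: [180.0, 0.2, -1.9]
wrist_force: [-0.1, -1.0, -0.1]
finger_gap: 0.0156
t 52.7 p [0.5321, 0.2131, 0.2856] rpy [179.95, 0.24, -1.87] q [-55.5, 34.6, 51.5, 96.2, -29.6, 64.1, -87.3] F [-0.1, -1.0, -0.1] gap 0.0156
shift now-axes [0.0023, -0.0001, 0.1006] len 0.1006
turn [0.05, 0.24, 0.13] shift in target axes [0.0019, 0.0, 0.1006]
```

```bash
python3 -m pendant '[[0.002,0,0.04,0,0,0,255],[0,0,0.04,0,0,0,255],[0,0,0.021,0,0,0,255],[0,0,0,0,0,0,255],[0,0,0,0,0,0,255]]';python3 -m pendant '[[0,0,0,0,0,0,170],[0,0,0,0,0,0,130],[0,0,0,0,0,0,130],[0,0,-0.03,0,0,0,130],[0,0,-0.04,0,0,0,130],[0,0,-0.03,0,0,0,130],[-0.01,0.04,0,0,0,0,130],[-0.015,0.045,0,0,0,0,130],[-0.015,0.045,0,0,0,0,130],[-0.02,0.045,0,0,0,0,130],[0,0,0,0,0,0,130],[0,0,0,0,0,0,130]]';python3 -c "
from h import *
show()
crop('scene','s29.png',0,0,512,384,1.5)
crop('top','t29.png',140,150,240,240,7)
sp('media4','scene');sp('media4','top')
sp('funnel_peg','scene');sp('funnel_peg','top')"
```

```text
time_s: 53.2
tcp_pos: [0.5352, 0.211, 0.187]
ee_rot: [-180.0, 0.1, -2.1]
wrist_force: [-0.5, -0.7, 0.5]
finger_gap: 0.0159
time_s: 54.4
tcp_pos: [0.4692, 0.039, 0.2874]
ee_rot: [-179.8, -0.0, -2.1]
wrist_force: [0.1, 0.8, -0.6]
finger_gap: 0.0418
t 54.4 p [0.4692, 0.039, 0.2874] rpy [-179.83, -0.02, -2.13] q [-46.1, 24.9, 54.7, 111.1, -24.6, 56.4, -72.1] F [0.1, 0.8, -0.6] gap 0.0418
media4 top [0.753, 0.081, -0.001] 0.7
media4 top [0.546, 0.218, 0.036] 0.46
funnel_peg scene [0.647, 0.536, 0.202] 0.83
funnel_peg scene [0.53, 0.281, 0.201] 0.76
funnel_peg scene [0.535, 0.213, 0.013] 0.49
funnel_peg top [0.535, 0.286, 0.201] 0.91
funnel_peg top [0.645, 0.533, 0.204] 0.55
funnel_peg top [0.546, 0.218, 0.034] 0.46
```

View pics/s29.png

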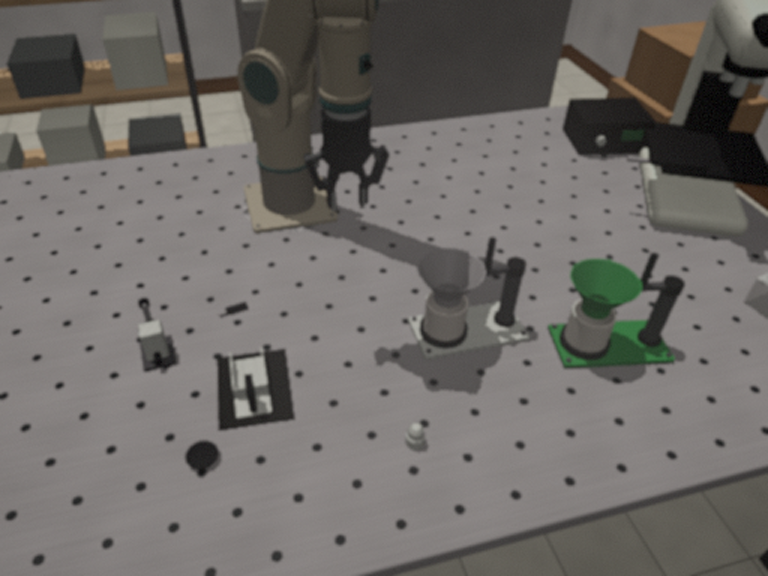

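View pics/t29.png

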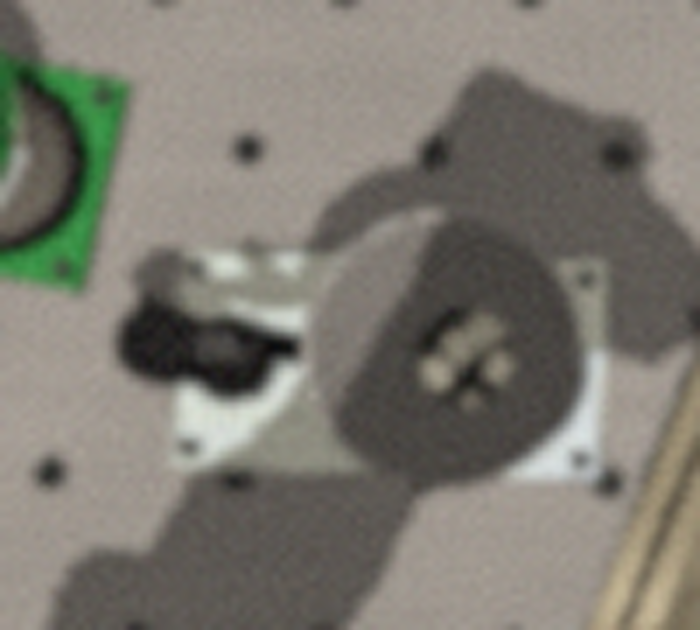

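```bash
python3 -m pendant '[[0.009,-0.041,0,0,0,0,153],[0.009,-0.041,0,0,0,0,153],[0.009,-0.041,0,0,0,0,153],[0.009,-0.041,0,0,0,0,153],[0.009,-0.041,0,0,0,0,153],[0.011,-0.041,0,0,0,0,153],[0,0,0,0,0,-7.75,153],[0,0,0,0,0,-7.75,153],[0,0,0,0,0,-7.75,153],[0,0,0,0,0,-7.75,153],[0,0,0,0,0,-7.75,153],[0,0,0,0,0,-7.75,153],[0,0,0,0,0,0,153],[0,0,0,0,0,0,153]]';python3 -c "
from h import *
show()
go([.534,.2855,.192],[180,0,45])"
```

```text
time_s: 56.1
tcp_pos: [0.5336, 0.2839, 0.2866]
ee_rot: [-179.9, 0.0, 44.4]
wrist_force: [-0.0, -0.2, 1.0]
finger_gap: 0.0343
t 56.1 p [0.5336, 0.2839, 0.2866] rpy [-179.9, 0.01, 44.37] q [-53.5, 33.4, 38.3, 91.2, -22.6, 63.3, -55.2] F [-0.0, -0.2, 1.0] gap 0.0343
shift now-axes [0.0014, -0.0007, 0.0946] len 0.0946
turn [-0.1, 0.01, -0.63] shift in target axes [0.0014, -0.0009, 0.0946]
```

```bash
python3 -m pendant '[[0.001,0,0.03,0,0,0,153],[0,0,0.03,0,0,0,153],[0,0,0.034,0,0,0,153],[0,0,0,0,0,0,153],[0,0,0,0,0,0,153]]';python3 -m pendant '[[-0.003,-0.01,0,0,0,0,153],[-0.006,-0.01,0,0,0,0,153],[-0.005,-0.01,0,0,0,0,153],[-0.003,-0.01,0,0,0,0,153],[0,-0.01,0,0,0,0,153],[0.001,-0.01,0,0,0,0,153],[0.002,-0.01,0,0,0,0,153],[0.003,-0.009,0,0,0,0,153],[0,0,0,0,0,0,153]]';python3 -c "
from h import *
show()
crop('scene','s30.png',250,80,410,240,4)
sp('funnel_mouth','scene')"
```

```text
time_s: 56.6
tcp_pos: [0.5345, 0.2844, 0.193]
ee_rot: [-179.9, 0.0, 44.4]
wrist_force: [0.3, -0.4, -0.1]
finger_gap: 0.034
time_s: 57.5
tcp_pos: [0.47, 0.3363, 0.1931]
ee_rot: [-179.8, -0.1, 44.7]
wrist_force: [-0.2, 0.3, -0.6]
finger_gap: 0.0343
t 57.5 p [0.47, 0.3363, 0.1931] rpy [-179.79, -0.1, 44.72] q [-60.2, 36.9, 35.4, 101.9, -27.3, 50.0, -57.5] F [-0.2, 0.3, -0.6] gap 0.0343
funnel_mouth scene [0.634, 0.466, 0.176] 0.62
funnel_mouth scene [0.408, 0.322, 0.175] 0.56
```

View pics/s30.png

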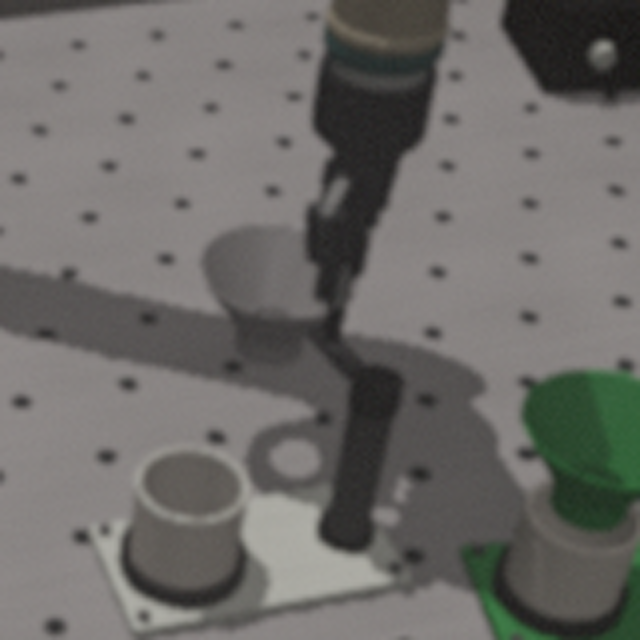

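```bash
python3 -m pendant '[[0.003,0.006,0,0,0,0,153],[0,0,-0.04,0,0,0,153],[0,0,-0.04,0,0,0,153],[0,0,-0.045,0,0,0,153],[0,0,-0.02,0,0,0,153],[0,0,0,0,0,7.5,255],[0,0,0,0,0,7.5,255],[0,0,0,0,0,7.5,255],[0,0,0,0,0,7.5,255],[0,0,0,0,0,7.5,255],[0,0,0,0,0,7,255],[0.004,0.045,0,0,0,0,255],[0.004,0.045,0,0,0,0,255],[0.004,0.045,0,0,0,0,255],[0,0.045,0,0,0,0,255],[0,0.045,0,0,0,0,255],[0,0.045,0,0,0,0,255],[0,0,0,0,0,0,255]]';python3 -c "
from h import *
show()
crop('top','t31.png',120,150,260,270,5)
sp('media4','top');sp('funnel_mouth','top')
go([.412,-.262,.32],[180,0,0])"
```

```text
time_s: 59.4
tcp_pos: [0.4896, 0.0525, 0.3388]
ee_rot: [179.9, -0.1, -0.7]
wrist_force: [-0.2, 0.9, 0.7]
finger_gap: -0.0002
t 59.4 p [0.4896, 0.0525, 0.3388] rpy [179.95, -0.06, -0.69] q [-48.1, 23.6, 55.9, 103.5, -21.6, 64.3, -75.5] F [-0.2, 0.9, 0.7] gap -0.0002
media4 top [0.441, -0.327, 0.0] 0.69
media4 top [0.53, 0.239, 0.025] 0.6
media4 top [0.545, 0.22, 0.035] 0.57
media4 top [0.531, 0.209, 0.024] 0.5
media4 top [0.508, 0.22, 0.02] 0.46
media4 top [0.557, 0.207, 0.023] 0.4
funnel_mouth top [0.632, 0.465, 0.171] 0.68
funnel_mouth top [0.406, 0.321, 0.167] 0.67
shift now-axes [-0.0778, 0.3228, 0.017] len 0.3324
turn [-0.12, 0.04, -0.04] shift in target axes [-0.078, 0.3227, 0.0176]
```

View pics/t31.png

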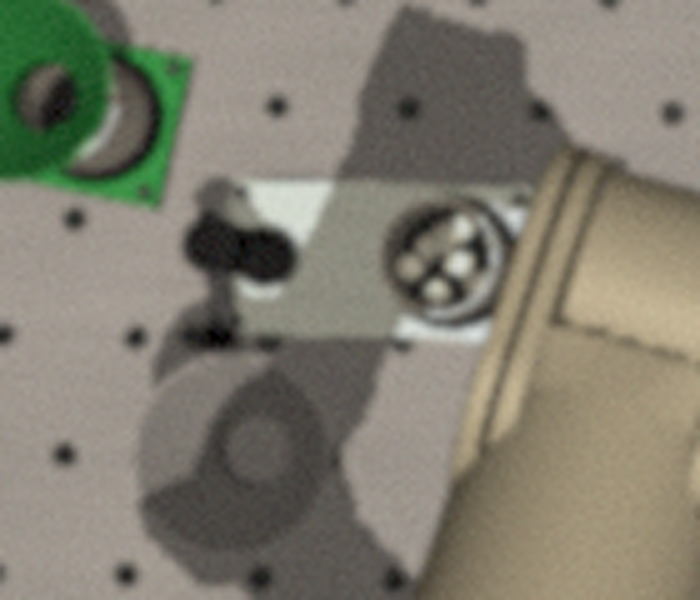

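```bash
python3 -m pendant '[[-0.01,0.041,0,0,0,-0.7,255],[-0.01,0.041,0,0,0,0,255],[-0.01,0.041,0,0,0,0,255],[-0.01,0.041,0,0,0,0,255],[-0.01,0.041,0,0,0,0,255],[-0.01,0.041,0,0,0,0,255],[-0.01,0.041,0,0,0,0,255],[-0.01,0.036,0,0,0,0,255],[0,0,0,0,0,0,255],[0,0,0,0,0,0,255]]';python3 -c "
from h import *
show()
crop('top','t32.png',120,130,320,280,4)
sp('media4','top');sp('scoop','scene');sp('roller','scene');sp('switch','scene')
go([.412,-.262,.09],[180,0,0])"
```

```text
time_s: 60.55
tcp_pos: [0.4138, -0.2629, 0.337]
ee_rot: [-179.9, 0.1, 0.7]
wrist_force: [0.3, -0.5, -0.0]
finger_gap: -0.0003
t 60.55 p [0.4138, -0.2629, 0.337] rpy [-179.9, 0.08, 0.71] q [-8.7, 23.1, 54.5, 103.8, -20.9, 63.9, -36.2] F [0.3, -0.5, -0.0] gap -0.0003
media4 top [0.556, 0.205, 0.026] 0.56
media4 top [0.529, 0.241, 0.028] 0.51
media4 top [0.511, 0.22, 0.024] 0.48
media4 top [0.55, 0.221, 0.034] 0.41
media4 top [0.531, 0.209, 0.026] 0.37
scoop scene [0.572, -0.173, 0.0] 0.88
roller scene [0.412, -0.331, 0.106] 0.47
switch scene [0.442, -0.325, 0.004] 0.74
shift now-axes [-0.0019, 0.0008, 0.2471] len 0.2471
turn [-0.11, 0.07, 0.91] shift in target axes [-0.0021, 0.0004, 0.2471]
```

View pics/t32.png

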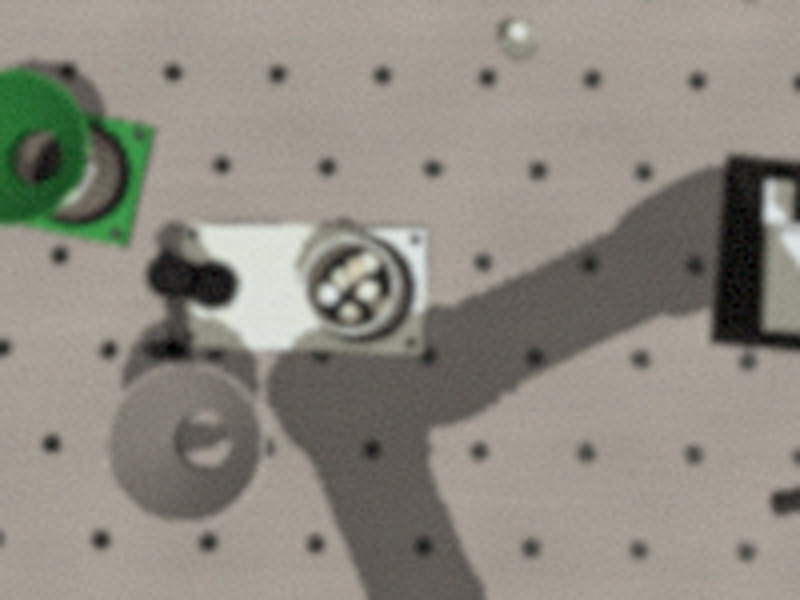

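```bash
python3 -m pendant '[[-0.002,0,0.045,0,0,0,255],[0,0,0.045,0,0,0,255],[0,0,0.045,0,0,0,255],[0,0,0.045,0,0,0,255],[0,0,0.04,0,0,0,255],[0,0,0.025,0,0,0,255],[0,0,0,0,0,0,255],[0,0,0,0,0,0,255]]';python3 -c "
from h import *
show()
go([.412,-.300,.09],[180,0,0])"
```

```text
time_s: 61.6
tcp_pos: [0.4114, -0.2629, 0.0927]
ee_rot: [-179.9, 0.1, 0.8]
wrist_force: [0.6, -0.5, 0.4]
finger_gap: 0.0001
t 61.6 p [0.4114, -0.2629, 0.0927] rpy [-179.94, 0.06, 0.76] q [6.8, 40.8, 34.5, 119.9, -43.7, 32.5, -16.1] F [0.6, -0.5, 0.4] gap 0.0001
shift now-axes [0.0001, 0.0372, 0.0026] len 0.0372
turn [-0.06, 0.06, 0.76] shift in target axes [0.0006, 0.0371, 0.0027]
```

```bash
python3 -m pendant '[[0,0.012,0.002,0,0,0,255],[0,0.012,0,0,0,0,255],[0,0.012,0,0,0,0,255],[0,0.008,0,0,0,0,255],[0,0.006,0,0,0,0,255],[0,0.006,0,0,0,0,255],[0,0.006,0,0,0,0,255],[0,0.005,0,0,0,0,255],[0,0,0,0,0,0,255],[0,0,0,0,0,0,255]]';python3 -c "
from h import *
show()
crop('scene','s33.png',60,150,200,270,5)"
```

```text
time_s: 62.6
tcp_pos: [0.4121, -0.3281, 0.0895]
ee_rot: [-179.7, 0.1, 0.8]
wrist_force: [1.6, 4.7, 0.1]
finger_gap: 0.0001
t 62.6 p [0.4121, -0.3281, 0.0895] rpy [-179.72, 0.09, 0.79] q [13.6, 43.3, 34.7, 114.0, -41.9, 36.1, -12.9] F [1.6, 4.7, 0.1] gap 0.0001
```

View pics/s33.png

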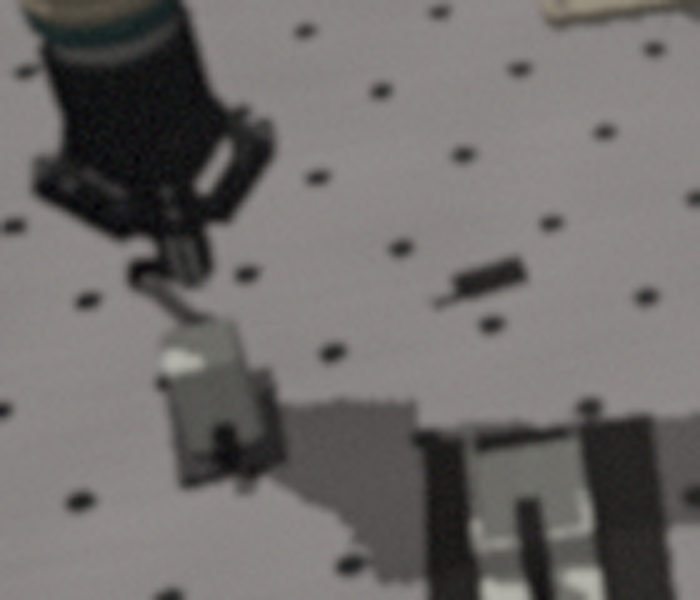

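```bash
python3 -m pendant '[[0,0.005,0,0,0,0,255],[0,0,0,0,0,0,255],[0,0,0,0,0,0,255]]';python3 -m pendant '[[0,0,0,0,0,0,255]]';python3 -m pendant '[[0,-0.02,0,0,0,0,255],[0,-0.03,0,0,0,0,255],[0,-0.03,0,0,0,0,255],[0,0,-0.04,0,0,0,255],[0,0,-0.045,0,0,0,255],[0,0,-0.045,0,0,0,255],[0,0,-0.045,0,0,0,255],[0,0,0,0,0,0,255],[0,0,0,0,0,0,255],[0,0,0,0,0,0,255]]'; python3 -c "
from h import *
show()
for c in('scene','top'):
  crop(c,c+'34.png',0,0,512,384,1.5)
  for n in('scoop','mat','roller','dustcap','objective','stick','funnel_mouth','media4'):sp(n,c)
crop('scene','s34.png',60,150,200,270,5)"
```

```text
time_s: 62.95
tcp_pos: [0.4119, -0.3323, 0.0893]
ee_rot: [-179.6, 0.1, 0.8]
wrist_force: [0.7, 6.0, -0.6]
finger_gap: -0.0004
time_s: 63.05
tcp_pos: [0.4119, -0.3323, 0.0894]
ee_rot: [-179.6, 0.1, 0.8]
wrist_force: [1.0, 6.0, -0.5]
finger_gap: 0.0003
time_s: 64.05
tcp_pos: [0.4106, -0.255, 0.2645]
ee_rot: [-179.9, 0.1, 0.7]
wrist_force: [-0.2, 0.8, -0.2]
finger_gap: -0.0
t 64.05 p [0.4106, -0.255, 0.2645] rpy [-179.91, 0.13, 0.7] q [-6.6, 27.4, 51.5, 111.1, -26.3, 54.2, -31.5] F [-0.2, 0.8, -0.2] gap -0.0
scoop scene [0.572, -0.172, 0.001] 0.66
mat scene [0.618, -0.174, 0.049] 0.72
roller scene [0.412, -0.329, 0.103] 0.51
dustcap scene [0.702, -0.264, 0.002] 0.62
objective scene [0.759, 0.078, -0.0] 0.6
objective scene [0.617, -0.179, 0.048] 0.31
stick scene [0.503, -0.164, 0.004] 0.34
funnel_mouth scene [0.636, 0.467, 0.177] 0.67
media4 scene [0.763, 0.083, 0.0] 0.39
scoop top [0.572, -0.17, 0.001] 0.81
scoop top [0.753, 0.079, -0.001] 0.24
mat top [0.568, -0.164, 0.004] 0.69
roller top [0.507, 0.222, 0.026] 0.53
dustcap top [0.7, -0.266, -0.002] 0.67
objective top [0.75, 0.08, 0.0] 0.54
stick top [0.359, -0.173, -0.005] 0.53
stick top [0.699, -0.267, -0.002] 0.3
stick top [0.534, 0.205, 0.025] 0.16
funnel_mouth top [0.632, 0.465, 0.172] 0.9
funnel_mouth top [0.406, 0.322, 0.17] 0.65
media4 top [0.528, 0.238, 0.024] 0.56
media4 top [0.548, 0.219, 0.034] 0.55
media4 top [0.558, 0.206, 0.024] 0.45
media4 top [0.509, 0.222, 0.024] 0.36
media4 top [0.408, 0.322, 0.17] 0.33
media4 top [0.622, -0.173, 0.049] 0.22
```

View pics/s34.png

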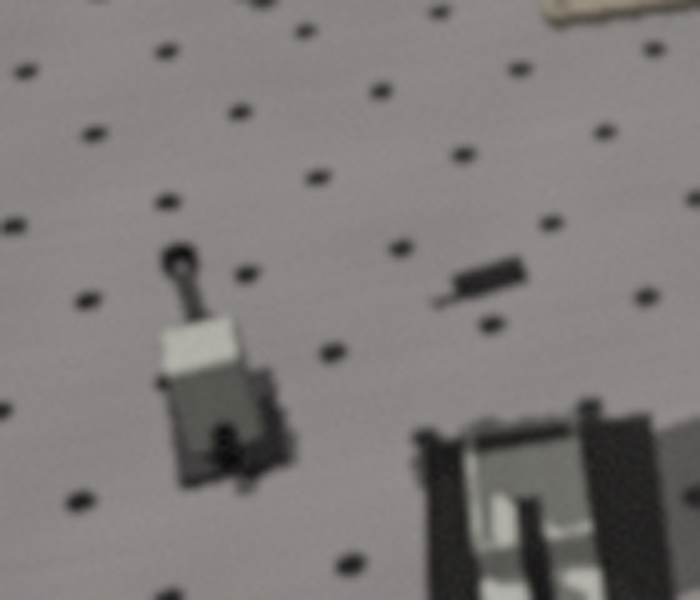

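View pics/scene34.png

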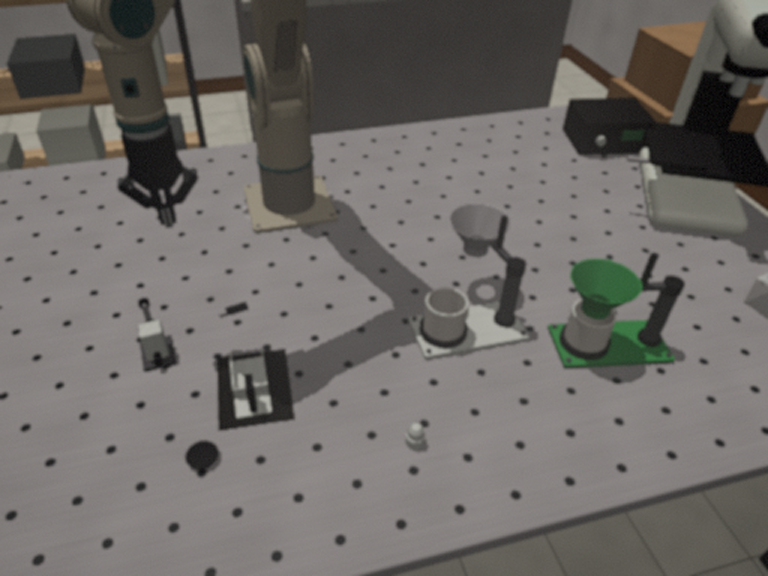

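View pics/top34.png

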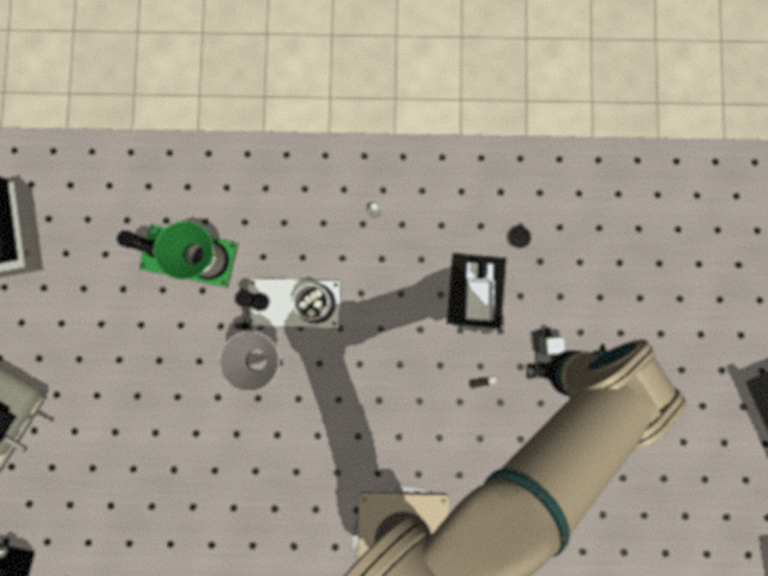

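```bash
python3 -c "
from workcell import *
print(hand_in())"
```

```text
the job is handed in; nothing more can be done
None
```

The job is done in the order you asked and handed in at about 65 s of robot time, well inside the 210 s limit.

1. **First click:** I pushed the roller arm to about 6.8 N. The click is at 5 N, and the arm sprang back upright.
2. **Filling:** I swung the funnel to its stop over the jar and poured the scoop's four cylinders. Then I gripped the three loose cylinders on the bench one at a time and dropped them through the funnel.
3. **Tidying up:** The scoop went back flat on its mat, slightly more central than it started. I set it down before collecting the loose cylinders, because the gripper could not do both. The funnel was then swung clear to about 1.4 rad.
4. **Second click:** I pushed the arm to 6.0 N, with the roller at about 0.6–0.7 rad. It sprang back, and the arm was withdrawn above the bench.

**Last checks:**
- **Cylinders:** None were left on the bench or in the scoop, and nothing fell when the funnel swung away. I could only count about five of the seven in the jar from above, as the rest are hidden underneath, so all seven being in there is inferred.
- **Positions:** The roller was upright. The dust cap, objective, memory stick and green look-alike had not moved, and nothing appeared to have been knocked aside during the run.
- **Clicks:** There is no direct signal for these. I judged both from the force and the pictures.
- **Networks:** They gave a few false hits in the last pictures, such as naming the objective as a cylinder and missing the funnel in the scene view. The pictures showed these to be wrong.

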